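# Fetch the flux tin from behind the bottle and jars

## Task

I need the little round flux tin that is boxed in at the back of the grey parts tray: first clear the bottle and the two jars off the tray onto the black rubber mat, leaving the tin alone meanwhile, then, with those three still on the mat, set the tin in the middle of the cork disc. Finally put the bottle and the two jars back on the tray, each on the very spot where it stood. Keep everything upright and set things down without dropping them.

Things in the scene. Friction and masses are not known exactly. Their poses are not given: they have to be found in the camera images.
- parts_tray: Grey metal tray fixed to the bench, 160 (x) by 220 (y) by 6 mm thick; an upstand 29 mm high over the bench along its far edge (near face at x = 76 mm). Origin at the centre of its underside. Four dark round place marks on top, at x, y in mm: tin (36, 0), left (36, 68), right (36, -68), front (-36, 0). The tin is on the tin mark; bottle and jars share the others, in changing order.
- flux_tin_center (a point): The small plain beige tin, a flat cylinder 57 mm across and 21 mm high; the point is its centre, half-way up (10.5 mm). Loose, about 0.06 kg. At the start the upstand behind it and its neighbours leave fingers no room beside it; with those gone, grip it across, along the tray's y.
- flux_bottle_center (a point): White plastic bottle with a red cap, 114 mm high in all, round body 52 mm across up to about 65 mm above its foot and then rounded shoulders; the red cap, 23 mm across, is its top 20 mm and fixed to it, a good place to grip it; the point is on its axis, half-way up (57 mm). Loose, about 0.09 kg.
- jar_2_center (a point): Slim clear jar of screws with a black lid, 38 mm across, 66 mm high; the point is on its axis, half-way up (33 mm). Loose, about 0.08 kg.
- jar_1_center (a point): Squat clear jar of screws with a red lid, 52 mm across, 56 mm high (straight sides up to 50 mm); the point is on its axis, half-way up (28 mm). Loose, about 0.08 kg.
- rubber_mat: Black rubber mat fixed to the bench left or right of the tray, 260 mm (its x) by 120 mm (its y), 4 mm thick: the side area, with room for three things in a row along its x, 80 mm apart. Origin at the centre of its underside.
- cork_disc: Round cork disc fixed to the bench on the other side of the tray from the mat, 92 mm across, 6 mm thick. Origin at the centre of its underside.

How it is judged:
On the way, in this order (a step that is already met when the one before it is completed fails the run):
1. the bottle and the two jars all stand upright on the rubber mat, with the tin still in its place on the tray (within 25 mm) (x of flux_bottle_center in the frame of rubber_mat between -0.13 and 0.13 m and y of flux_bottle_center in the frame of rubber_mat between -0.06 and 0.06 m and height (world z) of flux_bottle_center below 0.067 m and angle between each of flux_bottle_center, jar_2_center, jar_1_center's own z axis and vertical below 0.15 rad and linear speed of each of flux_bottle, jar_2, jar_1 below 0.03 m/s and x of jar_2_center in the frame of rubber_mat between -0.13 and 0.13 m and y of jar_2_center in the frame of rubber_mat between -0.06 and 0.06 m and height (world z) of jar_2_center below 0.043 m and x of jar_1_center in the frame of rubber_mat between -0.13 and 0.13 m and y of jar_1_center in the frame of rubber_mat between -0.06 and 0.06 m and height (world z) of jar_1_center below 0.038 m and distance of flux_tin_center from where it was at the start of the episode below 0.025 m), for 0.2 s.
2. the tin stands on the middle of the cork disc (within 12 mm) while the bottle and the two jars still stand on the mat (horizontal distance between flux_tin_center and cork_disc below 0.012 m and height (world z) of flux_tin_center below 0.0215 m and angle between flux_tin_center's own z axis and vertical below 0.1 rad and linear speed of each of flux_tin, flux_bottle, jar_2, jar_1 below 0.03 m/s and x of flux_bottle_center in the frame of rubber_mat between -0.13 and 0.13 m and y of flux_bottle_center in the frame of rubber_mat between -0.06 and 0.06 m and height (world z) of flux_bottle_center below 0.067 m and angle between each of flux_bottle_center, jar_2_center, jar_1_center's own z axis and vertical below 0.15 rad and x of jar_2_center in the frame of rubber_mat between -0.13 and 0.13 m and y of jar_2_center in the frame of rubber_mat between -0.06 and 0.06 m and height (world z) of jar_2_center below 0.043 m and x of jar_1_center in the frame of rubber_mat between -0.13 and 0.13 m and y of jar_1_center in the frame of rubber_mat between -0.06 and 0.06 m and height (world z) of jar_1_center below 0.038 m), for 0.2 s.
At the end, for the whole second after the job is handed in: The tin stands flat on the cork disc within 12 mm of its middle; the bottle and the two jars stand upright on the tray, each within 13 mm of where it stood at the start; all are at rest (horizontal distance between flux_tin_center and cork_disc below 0.012 m and height (world z) of flux_tin_center below 0.0215 m and angle between each of flux_tin_center, flux_bottle_center, jar_2_center, jar_1_center's own z axis and vertical below 0.1 rad and linear speed of each of flux_tin, flux_bottle, jar_2, jar_1 below 0.03 m/s and distance of each of flux_bottle_center, jar_2_center, jar_1_center from where it was at the start of the episode below 0.013 m); the robot touches nothing.
It fails at once if the tin, the bottle or a jar is tipped by more than 0.5 rad (angle between any of flux_tin_center, flux_bottle_center, jar_2_center, jar_1_center's own z axis and vertical above 0.5 rad).
It fails at once if one of them is dropped (falls free faster than 0.7 m/s) ((linear speed of flux_tin above 0.7 m/s and contact force between flux_tin and anything else below 0.05 N) or (linear speed of flux_bottle above 0.7 m/s and contact force between flux_bottle and anything else below 0.05 N) or (linear speed of jar_2 above 0.7 m/s and contact force between jar_2 and anything else below 0.05 N) or (linear speed of jar_1 above 0.7 m/s and contact force between jar_1 and anything else below 0.05 N)).
It also fails if it takes over 144 s, if anything falls off the work surface, if the arm or the gripper's body presses on something with over 40 N, if the wrist force passes 120 N, or if a joint passes its speed limit or range.

## Robot

A 6-joint arm with a two-finger parallel gripper is mounted at the origin on a cart in front of the work surface, level with it; the furniture and walls round the work are solid. World frame = base frame: x ahead of the robot, y to its left, z up, the work surface at z = 0. Lengths are in m, angles in rad, forces in N, time in s.
With the tool pointing down it reaches from about 0.35 to 0.975 m from the base axis. Payload 4.9 kg.
Tool frame: the origin (TCP) lies between the finger pads; the fingertips stand 19 mm ahead of it and the grasp point (between the pads) is the TCP; z points along the fingers, y is the line along which they close (so a half turn about z gives the same grasp; the last joint's range is limited). The gripper opens to 85 mm and grips with 20 to 120 N. Pads are 22 mm wide; open, the fingers measure 114 mm over their backs; the gripper's body (76 mm by 85 mm) begins 54 mm behind the grasp point. The pads swing forward as they close: fully open they stand 13 mm farther back than shut.
Start: joints at [-1.307, 0.053, 1.613, -0, 1.476, -0.119], TCP at [0.233, -0.58, 0.25] pointing down, gripper open.
Joint ranges: [-3.01, 3.01], [-1.01, 2.22], [0.06, 2.58], [-1.02, 4.17], [0.09, 2.62], [-3.14, 3.14]. Speed limits (rad/s): [2.57, 2.57, 3.14, 3.14, 3.14, 3.14].

## Interface

Orientations are given as a rotation vector (axis times angle).
In Python, from station import ctrl gives the robot as it stands. The module is installed in compiled form; this text tells all that it offers.
- The arm moves only by the tool servo_tool, never from a script. Its argument "increments" is a list that holds one entry, the list of rows, each a list of 5 numbers: the finger opening in cm, from 0 to 8.54, then the shift along the tool's x, y, z in cm, then the turn about the tool's z in degrees. A call has 1 to 5 rows; each row is the pose to reach, as a shift and turn from the pose commanded when the call began, along the tool's axes at that moment; what a row does not reach only later rows make up. A row lasts 1/10 s, in which the tool goes at most 50 mm and 8.59 degrees, less where a joint would pass 70% of its speed; a pose out of reach is approached as far as the arm can. A call with a gripper value outside its range is refused whole. The fingers move at their own pace and stop on an object; "newtons" is the grip in N (left out, the last holds). Time passes only in rows, so rows that repeat a pose let the fingers close. It gives the time, the measured TCP pose, the force, the opening and the grip force at its end, in the units of the state.
- ctrl.get_obs(): the state, without advancing time (a new reading comes with each control period).
- ctrl.get_image(name): name is "scene" or "top" or "wrist"; returns a dict with "img" (420x560x3 uint8, red, green, blue), "fx", "fy", "cx", "cy" (pixels), "k1" (the pictures are not rectified: a ray, as slopes to the right and down, at radius r is drawn at 1 + k1 r^2 times it, then the intrinsics apply), "rvec" (rotation vector, rad) and "tvec" (3), from world to camera coordinates, as OpenCV has them; the wrist camera has in their place "mount" (4x4, takes a point from camera to tool coordinates, whose origin is the TCP and whose axes are the flange's). Camera axes: x right, y down, z forward; pixel columns grow to the right and rows downward; lengths in m; the calibration is good to about 2 mm. A picture is of the moment at which its call begins: read the wrist's pose just before it. There is no depth.
- ctrl.finish_job(): hands the job in; it is judged then, once.
The state is a dict: "t": time; "q": joint angles; "dq": joint speeds; "effort": joint torques, N m; "tool_pos": TCP position; "tool_rot": TCP orientation; "contact_force": force on the tool from outside, world axes, zero at the start; "wrist_torque": the same for the moment, N m; "opening": finger opening in m; "grip_force": force on a finger pad.
Only numpy, scipy, OpenCV 4.12 (cv2) and the standard library are available. Lean on these libraries where they do the work, as an engineer would, in place of code of your own. Each camera call takes 0.05 s, during which the arm holds its last target. There are 200 camera calls.

## Working session

There is one attempt and no reset: what is moved stays moved. The work goes in short steps, Python scripts to look and compute and a tool call to move; the robot and the scene stay as the last step left them, time stands still between calls to the robot, and variables do not carry over. Pictures are saved under pics/ and viewed, at most 14 in all, crops included, and the job is handed in when it is done.

Besides the shell and the picture viewer there is one more tool, called as name(argument=value, ...), one argument or row to a line, values as JSON. servo_tool: Moves the arm, as the interface text tells. Its arguments: {"type":"object","properties":{"increments":{"type":"array"},"newtons":{"type":"number"}},"required":["increments"]}

```bash
mkdir -p pics
cat > h.py <<'E'
import numpy as np,cv2
from scipy.spatial.transform import Rotation as R
from station import ctrl
def grab(n,f):
    d=ctrl.get_image(n); cv2.imwrite(f,d['img'][:,:,::-1]); 
    import pickle; pickle.dump(d,open(f+'.pkl','wb')); return d
def ray(d,u,v):
    x=(u-d['cx'])/d['fx'];y=(v-d['cy'])/d['fy'];a,b=x,y
    for _ in range(20):
        s=1+d['k1']*(a*a+b*b);a,b=x/s,y/s
    return np.array([a,b,1])
def pt(d,u,v,z):
    Rm=R.from_rotvec(np.ravel(d['rvec'])).as_matrix();t=np.ravel(d['tvec'])
    c=-Rm.T@t; r=Rm.T@ray(d,u,v); return c+r*(z-c[2])/r[2]
E
python3 - <<'E'
from h import *
for n in('scene','top'):
    d=grab(n,f'pics/{n}.png'); print({k:v for k,v in d.items() if k!='img'})
o=ctrl.get_obs();print(o)
E
```

```text
{'fx': 423.6923697865425, 'fy': 423.6923697865425, 'cx': 270.9936406690627, 'cy': 215.63296822211927, 'k1': -0.06490930948309882, 'rvec': array([ 0.55844462, -2.330719  ,  1.54250251]), 'tvec': array([0.49548982, 0.15864224, 0.71301947])}
{'fx': 503.07032913730296, 'fy': 503.07032913730296, 'cx': 281.22187924312334, 'cy': 205.16648353896286, 'k1': -0.1770441079298536, 'rvec': array([ 2.12989827, -2.1542328 ,  0.1726802 ]), 'tvec': array([0.00440554, 0.57678682, 1.0843256 ])}
{'t': 0.1, 'q': array([-1.30698430e+00,  5.32967436e-02,  1.61414056e+00,  1.23246421e-05,
        1.47602360e+00, -1.19022293e-01]), 'dq': array([ 0.00052476, -0.0016454 , -0.00254001, -0.0001575 ,  0.00044099,
        0.00055534]), 'effort': array([-9.29506882e-06, -3.94901204e+01, -3.71363997e+01, -1.30804701e-04,
        3.91917667e-03, -7.97031987e-06]), 'tool_pos': array([ 0.23332137, -0.57924703,  0.24919191]), 'tool_rot': array([-3.08238352e+00, -5.97332646e-01,  1.92932758e-04]), 'contact_force': array([-0.51581944, -0.20034853, -0.23120169]), 'wrist_torque': array([-0.03621981, -0.02959666,  0.02438311]), 'grip_force': 0.0, 'opening': 0.08546565362474731}
```

View pics/top.png

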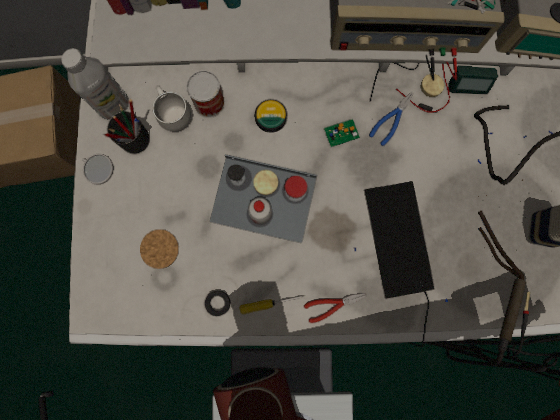

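View pics/scene.png

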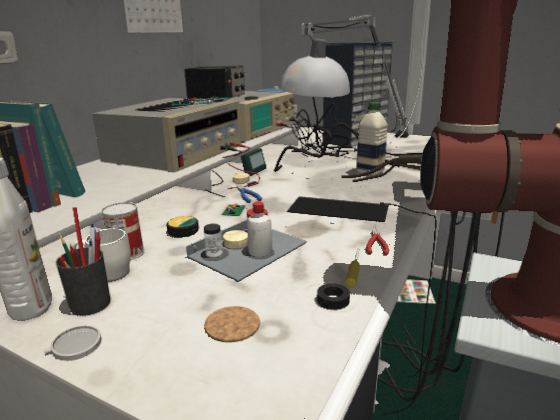

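The top view shows the bottle on the front mark (~260,208), the slim jar on the left (~236,175), the red jar on the right (~295,187) and the tin at ~265,182. The cork is at ~(160,249) and the mat at ~(399,239). I'll enlarge it for accuracy.

Run:
```python
import cv2
i=cv2.imread('pics/top.png')
cv2.imwrite('pics/c1.png',cv2.resize(i[145:250,200:330],None,fx=6,fy=5.7,interpolation=cv2.INTER_CUBIC))
```

```text
(no output)
```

View pics/c1.png

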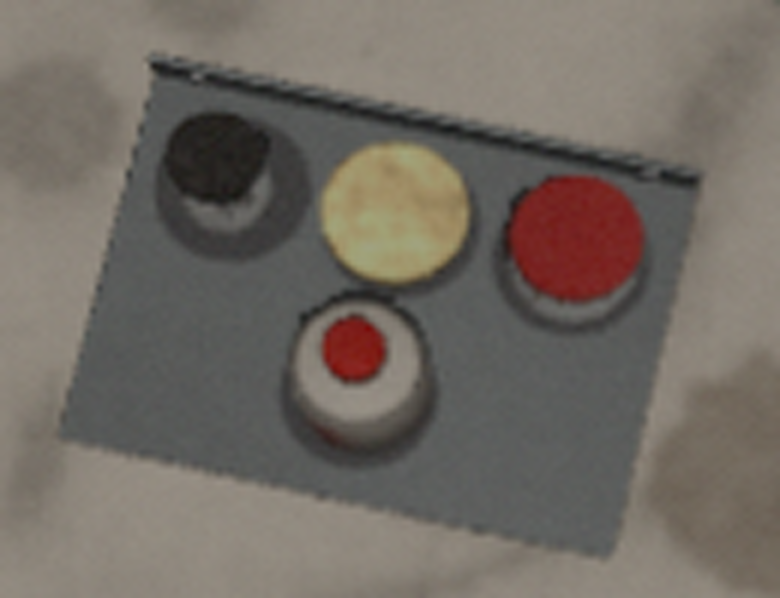

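Run:
```python
from h import *
import pickle
d=pickle.load(open('pics/top.png.pkl','rb'))
P=lambda u,v,z:pt(d,200+u/6-.4,145+v/5.7-.4,z)
for n,u,v,z in [('slim lid',217,157,.072),('red lid',577,238,.062),('cap',355,349,.12),('tin',396,212,.027),('markL',233,187,.006),('markR',572,260,.006),('markF',359,392,.006),('nearL',60,437,.006),('nearR',608,557,.006)]:
    print(n,P(u,v,z).round(4))
a=P(60,437,.006);b=P(608,557,.006);print(np.linalg.norm(a-b)); e=(a-b)/np.linalg.norm(a-b);ex=np.array([e[1],-e[0],0]);c=(a+b)/2+.08*ex;print('tray',c,'yaw',np.degrees(np.arctan2(ex[1],ex[0])))
for n,x,y in [('tin',36,0),('L',36,68),('R',36,-68),('F',-36,0)]: print(n,(c+ex*x/1e3+e*y/1e3).round(4))
m=np.array([pt(d,u,v,.004) for u,v in [(365,189),(412,182),(433,289),(386,297)]]);print(m.round(4),m.mean(0))
hsv=cv2.cvtColor(d['img'],cv2.COLOR_RGB2HSV)
k=(hsv[...,1]>90)&(hsv[...,0]>5)&(hsv[...,0]<22);k[:225]=0;k[275:]=0;k[:,:135]=0;k[:,185:]=0
v,u=np.nonzero(k);print('cork px',u.mean(),v.mean(),k.sum(),pt(d,u.mean(),v.mean(),.006))
g=(d['img'].max(2)<45);g=g.astype('uint8')
n,l,s,cc=cv2.connectedComponentsWithStats(g);i=l[240,399];print(s[i],cc[i],pt(d,*cc[i],.004)); 
pp=np.argwhere(l==i)[:,::-1].astype('f4');w=np.array([pt(d,*q,.004)[:2] for q in pp],dtype='f4');print(cv2.minAreaRect(w))
```

```text
slim lid [0.6478 0.098  0.072 ]
red lid [ 0.6162 -0.0349  0.062 ]
cap [0.5641 0.0453 0.12  ]
tin [0.6345 0.033  0.027 ]
markL [0.6501 0.0973 0.006 ]
markR [ 0.618  -0.0348  0.006 ]
markF [0.5643 0.0484 0.006 ]
nearL [0.547  0.1642 0.006 ]
nearR [ 0.496  -0.0467  0.006 ]
0.2170171034484211
tray [0.59923421 0.03994761 0.006     ] yaw -13.605475489556095
tin [0.6342 0.0315 0.006 ]
L [0.6502 0.0976 0.006 ]
R [ 0.6182 -0.0346  0.006 ]
F [0.5642 0.0484 0.006 ]
[[ 0.6196 -0.2     0.004 ]
 [ 0.6356 -0.314   0.004 ]
 [ 0.3824 -0.3523  0.004 ]
 [ 0.3672 -0.2404  0.004 ]] [ 0.50121965 -0.27666903  0.004     ]
cork px 158.72231686541738 248.68909710391821 1174 [0.48397467 0.28282276 0.006     ]
[ 365  181   69  117 5442] [398.77324513 239.52058067] [ 0.49922971 -0.27530875  0.004     ]
((0.4963492453098297, -0.2761475443840027), (0.2696877419948578, 0.11895732581615448), 8.951684951782227)
```

The measured points agree with the tray geometry. The bottle is on front, the slim jar on left and the red jar on right, with the tray yaw at −13.6° and the mat yaw at about +9°. Next is a planner that prints moves in tool axes.

```bash
cat >> h.py <<'E'
def pose():
    o=ctrl.get_obs(); Rm=R.from_rotvec(o['tool_rot']).as_matrix(); return o['tool_pos'],np.degrees(np.arctan2(Rm[1,0],Rm[0,0])),o
def plan(p,yaw,wps,step=.045):
    "wps: (x,y,z,yaw,step or None); prints per-call shifts (cm,deg), splitting into <=5 rows"
    p=np.array(p,float)
    for w in wps:
        q=np.array(w[:3]);s=w[4] if len(w)>4 else step
        n=max(int(np.ceil(np.linalg.norm(q-p)/s)),int(np.ceil(abs(w[3]-yaw)/8)),1);p0,y0=p.copy(),yaw;i=0
        print('->',w)
        while i<n:
            j=min(i+5,n);c=np.radians(yaw);pe=p0+(q-p0)*j/n;ye=y0+(w[3]-y0)*j/n;d=(pe-p)*100
            v=[d[0]*np.cos(c)+d[1]*np.sin(c),d[0]*np.sin(c)-d[1]*np.cos(c),-d[2],yaw-ye]
            print(' rows',j-i,'per row',np.round(np.array(v)/(j-i),2),'total',np.round(v,2))
            p,yaw,i=pe,ye,j
E
python3 - <<'E'
from h import *
p,y,o=pose();print(p,y)
plan(p,y,[(.564,.046,.25,-13.6,.048),(.564,.046,.20,-13.6)])
E
```

```text
[ 0.23332137 -0.57924703  0.24919191] 21.934710730623088
-> (0.564, 0.046, 0.25, -13.6, 0.048)
 rows 5 per row [ 3.6  -3.04 -0.01  2.37] total [ 18.01 -15.22  -0.03  11.84]
 rows 5 per row [ 2.9  -3.72 -0.01  2.37] total [ 14.5  -18.59  -0.03  11.84]
 rows 5 per row [ 2.08 -4.23 -0.01  2.37] total [ 10.38 -21.17  -0.03  11.84]
-> (0.564, 0.046, 0.2, -13.6)
 rows 2 per row [0.  0.  2.5 0. ] total [0. 0. 5. 0.]
```

servo_tool(
  increments=[
    [[8.5,3.6,-3.0,0,2.4],[8.5,7.2,-6.1,0,4.7],[8.5,10.8,-9.1,0,7.1],[8.5,14.4,-12.2,0,9.5],[8.5,18.0,-15.2,0,11.8]],
  ],
)

```text
t: 0.6
tool_pos: [0.344, -0.3696, 0.2497]
tool_rot: [-3.129, -0.274, 0.0]
contact_force: [0.5, -0.4, 0.4]
opening: 0.085
grip_force: 0.0
```

servo_tool(
  increments=[
    [[8.5,2.9,-3.7,0,2.4],[8.5,5.8,-7.4,0,4.7],[8.5,8.7,-11.2,0,7.1],[8.5,11.6,-14.9,0,9.5],[8.5,14.5,-18.6,0,11.8]],
  ],
)

```text
t: 1.1
tool_pos: [0.4539, -0.1609, 0.25]
tool_rot: [-3.141, 0.049, 0.0]
contact_force: [1.0, -0.3, -0.4]
opening: 0.0848
grip_force: 0.0
```

servo_tool(
  increments=[
    [[8.5,2.1,-4.2,0,2.4],[8.5,4.2,-8.5,0,4.7],[8.5,6.2,-12.7,0,7.1],[8.5,8.3,-16.9,0,9.5],[8.5,10.4,-21.2,0,11.8]],
  ],
)

```text
t: 1.6
tool_pos: [0.5641, 0.0479, 0.2499]
tool_rot: [3.119, -0.371, -0.001]
contact_force: [0.8, -0.1, 0.3]
opening: 0.0851
grip_force: 0.0
```

servo_tool(
  increments=[
    [[6,0,0,2.5,0],[4,0,0,5.0,0],[4,0,0,5.0,0],[4,0,0,5.0,0]],
  ],
)

```text
t: 2.0
tool_pos: [0.5633, 0.0459, 0.1998]
tool_rot: [3.12, -0.369, -0.003]
contact_force: [-0.1, -0.2, -0.0]
opening: 0.0399
grip_force: 0.0
```

Run:
```python
from h import *
import pickle
p,y,o=pose();d=grab('wrist','pics/w1.png');print(p,y,o['opening'],o['contact_force'],d['mount'].round(3))
pickle.dump((p,o['tool_rot']),open('pics/w1p','wb'))
```

```text
[0.56329492 0.04591863 0.19977679] -13.475494314351034 0.03994073397218619 [-0.1075881  -0.21973729 -0.03685758] [[-0.    -0.963 -0.268  0.069]
 [ 1.     0.    -0.    -0.001]
 [ 0.    -0.268  0.963 -0.124]
 [ 0.     0.     0.     1.   ]]
```

View pics/w1.png

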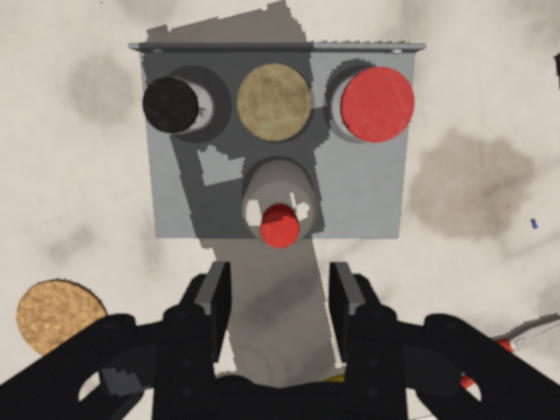

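The wrist view shows the cap at (279,226), tin at (274,103), black lid at (170,105), red lid at (377,105) and cork at ~(62,318). All items are upright.

```bash
cat >> h.py <<'E'
def wpt(d,p,rot,u,v,z):
    M=d['mount'];Rm=R.from_rotvec(rot).as_matrix();c=p+Rm@M[:3,3];r=Rm@M[:3,:3]@ray(d,u,v);return c+r*(z-c[2])/r[2]
E
python3 - <<'E'
from h import *
import pickle
d=pickle.load(open('pics/w1.png.pkl','rb'));p,r=pickle.load(open('pics/w1p','rb'))
for n,u,v,z in [('cap',279,226,.12),('tin',274,103,.027),('slim',170,105,.072),('red',377,105,.062),('cork',62,318,.006),('nl',156,238,.006),('nr',399,238,.006)]: print(n,wpt(d,p,r,u,v,z).round(4))
pp,y,o=pose()
plan(pp,y,[(.564,.046,.118,y)])
E
```

```text
cap [0.5687 0.0462 0.12  ]
tin [0.637  0.0338 0.027 ]
slim [0.6508 0.0995 0.072 ]
red [ 0.6189 -0.0339  0.062 ]
cork [0.4921 0.2814 0.006 ]
nl [0.5489 0.1653 0.006 ]
nr [ 0.4978 -0.0481  0.006 ]
-> (0.564, 0.046, 0.118, np.float64(-13.496013509004477))
 rows 2 per row [-0.01 -0.01  4.16  0.  ] total [-0.01 -0.03  8.32  0.  ]
```

servo_tool(
  increments=[
    [[4,0.2,0,3,0],[4,0.2,0,6,0],[4,0.2,0,8.1,0],[4,0.2,0,8.1,0]],
  ],
)

```text
t: 2.45
tool_pos: [0.5642, 0.0451, 0.1174]
tool_rot: [3.12, -0.37, -0.007]
contact_force: [-1.4, -0.4, -0.1]
opening: 0.04
grip_force: 0.0
```

servo_tool(
  increments=[
    [[1.5,0,0,0,0],[1.5,0,0,0,0],[1.5,0,0,0,0],[1.5,0,0,0,0],[1.5,0,0,0,0]],
  ],
  newtons=35,
)

```text
t: 2.95
tool_pos: [0.5673, 0.0453, 0.1217]
tool_rot: [-3.12, 0.368, -0.006]
contact_force: [0.3, -0.8, 6.3]
opening: 0.022
grip_force: 35.0
```

Run:
```python
from h import *
p,y,o=pose();print(p,y,o['opening'],o['grip_force'],o['contact_force'])
M=9
plan(p,y,[(p[0],p[1],.17,y,.03),(.575,-.12,.19,y,.04),(.579,-.264,.18,M,.04),(.579,-.264,p[2]-.0015,M,.03)])
```

```text
[0.56725471 0.04533318 0.1216729 ] -13.466778492794665 0.02198840864562938 34.95096802711487 [ 0.29584331 -0.81110836  6.29299278]
-> (np.float64(0.567254710337782), np.float64(0.045333180588736706), 0.17, np.float64(-13.466778492794665), 0.03)
 rows 2 per row [ 0.   -0.   -2.42  0.  ] total [ 0.   -0.   -4.83  0.  ]
-> (0.575, -0.12, 0.19, np.float64(-13.466778492794665), 0.04)
 rows 5 per row [ 0.92  3.18 -0.4   0.  ] total [ 4.6 15.9 -2.   0. ]
-> (0.579, -0.264, 0.18, 9, 0.04)
 rows 4 per row [ 0.94  3.48  0.25 -5.62] total [  3.74  13.91   1.   -22.47]
-> (0.579, -0.264, np.float64(0.12017290062772074), 9, 0.03)
 rows 2 per row [0.   0.   2.99 0.  ] total [0.   0.   5.98 0.  ]
```

servo_tool(
  increments=[
    [[1.5,0,0,-1.0,0],[1.5,0,0,-3,0],[1.5,0,0,-5,0],[1.5,0,0,-5,0]],
  ],
)

```text
t: 3.35
tool_pos: [0.5675, 0.0455, 0.1728]
tool_rot: [-3.119, 0.368, -0.009]
contact_force: [-0.0, -0.3, -1.1]
opening: 0.0215
grip_force: 34.5
```

Run:
```python
from h import *
p,y,o=pose();print(p,y,o['opening'],o['grip_force'],o['contact_force'])
M=9
plan(p,y,[(.575,-.12,.19,y,.04),(.579,-.264,.18,M,.035),(.579,-.264,.123,M,.03)])
```

```text
[0.56750286 0.04553239 0.17280343] -13.459703968330944 0.021545563635219395 34.50589299201965 [-0.00361232 -0.30573206 -1.09737129]
-> (0.575, -0.12, 0.19, np.float64(-13.459703968330944), 0.04)
 rows 5 per row [ 0.92  3.18 -0.34  0.  ] total [ 4.58 15.92 -1.72  0.  ]
-> (0.579, -0.264, 0.18, 9, 0.035)
 rows 5 per row [ 0.75  2.78  0.2  -4.49] total [  3.74  13.91   1.   -22.46]
-> (0.579, -0.264, 0.123, 9, 0.03)
 rows 2 per row [ 0.    0.    2.85 -0.  ] total [ 0.   0.   5.7 -0. ]
```

servo_tool(
  increments=[
    [[1.5,0.6,2.2,-0.6,0],[1.5,1.6,5.5,-1.0,0],[1.5,2.6,9.0,-1.4,0],[1.5,3.6,12.5,-1.7,0],[1.5,4.6,15.9,-1.7,0]],
  ],
)

```text
t: 3.85
tool_pos: [0.573, -0.121, 0.1855]
tool_rot: [-3.12, 0.368, 0.001]
contact_force: [0.3, 1.4, -1.2]
opening: 0.0216
grip_force: 34.5
```

servo_tool(
  increments=[
    [[1.5,0.9,3.4,0.2,-4.5],[1.5,1.8,6.8,0.4,-9],[1.5,2.7,10,0.6,-13.5],[1.5,3.4,12.5,0.8,-18],[1.5,3.7,13.9,1.0,-22.5]],
  ],
)

```text
t: 4.35
tool_pos: [0.5762, -0.2654, 0.1746]
tool_rot: [-3.131, -0.25, 0.003]
contact_force: [-0.5, 0.1, -0.3]
opening: 0.0216
grip_force: 34.5
```

servo_tool(
  increments=[
    [[1.5,0,0,0,0],[1.5,0,0,2,0],[1.5,0,0,4.5,0],[1.5,0,0,5.2,0],[1.5,0,0,5.2,0]],
  ],
)

```text
t: 4.85
tool_pos: [0.576, -0.2621, 0.1223]
tool_rot: [-3.129, -0.247, 0.005]
contact_force: [0.7, -0.5, -1.1]
opening: 0.0213
grip_force: 34.6
```

Run:
```python
from h import *
p,y,o=pose();d=grab('scene','pics/s2.png');print(p,y,o['opening'],o['grip_force'],o['contact_force'])
```

```text
[ 0.57599033 -0.26207758  0.12227664] 9.030472474282911 0.021323941842561794 34.59357261657715 [ 0.68872321 -0.47481292 -1.05767214]
```

View pics/s2.png

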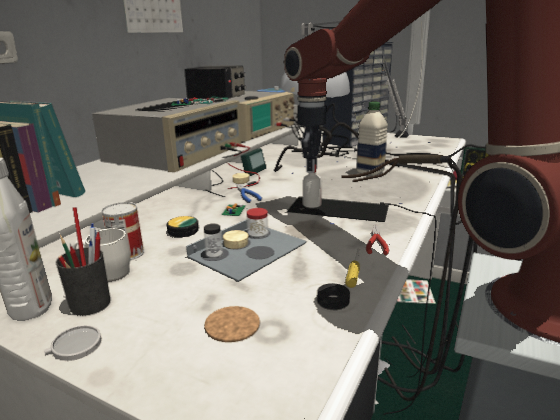

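The bottle is held upright just above the far half of the mat (312,190). I'll lower it until contact.

servo_tool(
  increments=[
    [[1.5,0,0,0.1,0],[1.5,0,0,0.2,0],[1.5,0,0,0.3,0],[1.5,0,0,0.3,0]],
  ],
)

```text
t: 5.3
tool_pos: [0.5772, -0.2637, 0.1217]
tool_rot: [3.132, 0.247, 0.001]
contact_force: [0.5, -0.2, -2.2]
opening: 0.0216
grip_force: 34.6
```

servo_tool(
  increments=[
    [[1.5,0,0,0.1,0],[1.5,0,0,0.2,0],[1.5,0,0,0.2,0],[1.5,0,0,0.2,0]],
  ],
)

```text
t: 5.7
tool_pos: [0.5773, -0.2638, 0.1198]
tool_rot: [3.131, 0.247, 0.001]
contact_force: [-0.7, 0.2, 1.5]
opening: 0.022
grip_force: 34.7
```

Run:
```python
from h import *
for _ in range(3):
    p,y,o=pose();print(p,y,o['contact_force'],o['t']);
```

```text
[ 0.57726501 -0.26382537  0.11978869] 9.030690236731889 [-0.71128183  0.16708874  1.49624856] 5.7
[ 0.57726501 -0.26382537  0.11978869] 9.030690236731889 [-0.71128183  0.16708874  1.49624856] 5.7
[ 0.57726501 -0.26382537  0.11978869] 9.030690236731889 [-0.71128183  0.16708874  1.49624856] 5.7
```

Contact is made at the expected height. I'll release and rise, then plan the slim jar.

servo_tool(
  increments=[
    [[3,0,0,0,0],[4.5,0,0,0,0],[4.5,0,0,0,0],[4.5,0,0,-3,0],[4.5,0,0,-7,0]],
  ],
)

```text
t: 6.2
tool_pos: [0.5753, -0.2625, 0.1865]
tool_rot: [-3.128, -0.247, 0.009]
contact_force: [0.4, -0.5, 0.4]
opening: 0.045
grip_force: 0.0
```

Run:
```python
from h import *
p,y,o=pose();print(p,y,o['contact_force'],o['t'])
plan(p,y,[(.620,-.05,.18,y,.045),(.649,.099,.14,-13.5,.04),(.649,.099,.056,-13.5,.04)])
```

```text
[ 0.57526549 -0.26253575  0.18653212] 9.033446648886011 [ 0.38623082 -0.47817108  0.37630012] 6.2
-> (0.62, -0.05, 0.18, np.float64(9.033446648886011), 0.045)
 rows 5 per row [ 1.55 -4.06  0.13  0.  ] total [  7.76 -20.29   0.65   0.  ]
-> (0.649, 0.099, 0.14, -13.5, 0.04)
 rows 4 per row [ 1.3  -3.56  1.    5.63] total [  5.2  -14.26   4.    22.53]
-> (0.649, 0.099, 0.056, -13.5, 0.04)
 rows 3 per row [ 0.  -0.   2.8 -0. ] total [ 0.  -0.   8.4 -0. ]
```

servo_tool(
  increments=[
    [[6,1.5,-4.1,0,0],[6,3.1,-8.1,0,0],[6,4.7,-12.2,0,0],[6,6.2,-16.2,0.4,0],[6,7.8,-20.3,0.6,0]],
  ],
)

```text
t: 6.7
tool_pos: [0.6222, -0.0493, 0.1832]
tool_rot: [3.132, 0.247, 0.0]
contact_force: [0.1, 0.1, 0.5]
opening: 0.06
grip_force: 0.0
```

servo_tool(
  increments=[
    [[6,1.3,-3.6,1,5.6],[6,2.6,-7.1,2,11.3],[6,3.9,-10.7,3,16.9],[6,5.2,-14.3,4,22.5],[6,5.2,-14.3,4,22.5]],
  ],
)

```text
t: 7.2
tool_pos: [0.6501, 0.1026, 0.1412]
tool_rot: [-3.12, 0.362, 0.005]
contact_force: [0.4, 0.2, -0.0]
opening: 0.0599
grip_force: 0.0
```

Run:
```python
from h import *
import pickle
p,y,o=pose();print(p,y,o['opening'])
d=grab('wrist','pics/w3.png');pickle.dump((p,o['tool_rot']),open('pics/w3p','wb'))
plan(p,y,[(.649,.099,.056,-13.5,.03)])
```

```text
[0.65013955 0.10262954 0.14117913] -13.25230881185722 0.05989372034895867
-> (0.649, 0.099, 0.056, -13.5, 0.03)
 rows 3 per row [-0.01  0.13  2.84  0.08] total [-0.03  0.38  8.52  0.25]
```

View pics/w3.png

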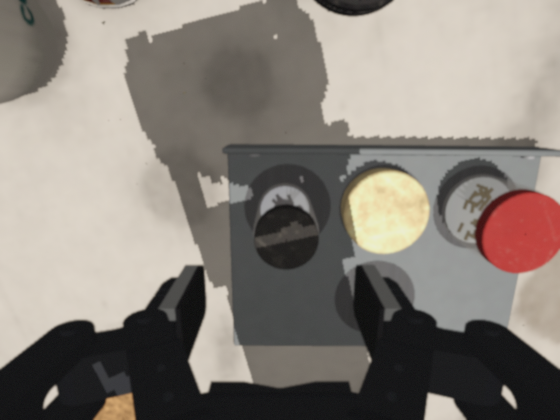

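The slim jar's lid is at (287,237), between the fingers, and the tin sits clear at (386,210).

Run:
```python
from h import *
import pickle
d=pickle.load(open('pics/w3.png.pkl','rb'));p,r=pickle.load(open('pics/w3p','rb'))
q=wpt(d,p,r,287,237,.072);print(q)
print('red lid',wpt(d,p,r,518,231,.062),'tin',wpt(d,p,r,386,210,.027))
plan(p,-13.3,[(q[0],q[1],.056,-13.3,.03)])
```

```text
[0.65159557 0.09940153 0.072     ]
red lid [ 0.62096074 -0.03104263  0.062     ] tin [0.63954367 0.03404064 0.027     ]
-> (np.float64(0.6515955743635173), np.float64(0.0994015265807526), 0.056, -13.3, 0.03)
 rows 3 per row [0.07 0.09 2.84 0.  ] total [0.22 0.28 8.52 0.  ]
```

servo_tool(
  increments=[
    [[6,0.1,0.3,1.5,0],[6,0.1,0.3,4.5,0],[6,0.1,0.3,7.5,0],[6,0.1,0.3,8.4,0],[6,0.1,0.3,8.4,0]],
  ],
)

```text
t: 7.75
tool_pos: [0.6498, 0.0939, 0.0569]
tool_rot: [3.119, -0.37, -0.007]
contact_force: [-0.7, 0.9, -0.4]
opening: 0.06
grip_force: 0.0
```

servo_tool(
  increments=[
    [[3,0,0,0,0],[3,0,0,0,0],[3,0,0,0,0],[3,0,0,0,0],[3,0,0,0,0]],
  ],
  newtons=35,
)

```text
t: 8.25
tool_pos: [0.6529, 0.0952, 0.0615]
tool_rot: [3.12, -0.368, 0.006]
contact_force: [1.5, -0.5, 6.3]
opening: 0.0364
grip_force: 36.3
```

servo_tool(
  increments=[
    [[3,0,0,-1,0],[3,0,0,-4,0],[3,0,0,-8,0],[3,0,0,-11,0],[3,0,0,-12,0]],
  ],
)

```text
t: 8.75
tool_pos: [0.6531, 0.0956, 0.1841]
tool_rot: [-3.119, 0.368, -0.01]
contact_force: [1.0, 0.6, -1.1]
opening: 0.0361
grip_force: 35.8
```

Run:
```python
from h import *
p,y,o=pose();print(p,y,o['opening'],o['grip_force'])
plan(p,y,[(.575,-.12,.18,-6,.04),(.500,-.276,.15,9,.04),(.500,-.276,.06,9,.03)])
```

```text
[0.65313781 0.09562685 0.18406008] -13.45546236381892 0.03606789417927955 35.82099365419708
-> (0.575, -0.12, 0.18, -6, 0.04)
 rows 5 per row [-0.43  3.8   0.07 -1.24] total [-2.15 18.99  0.34 -6.21]
 rows 1 per row [-0.84  3.73  0.07 -1.24] total [-0.84  3.73  0.07 -1.24]
-> (0.5, -0.276, 0.15, 9, 0.04)
 rows 5 per row [-1.17  3.26  0.6  -3.  ] total [ -5.83  16.3    3.   -15.  ]
-> (0.5, -0.276, 0.06, 9, 0.03)
 rows 3 per row [0. 0. 3. 0.] total [0. 0. 9. 0.]
```

servo_tool(
  increments=[
    [[3,-0.3,2.5,0,-1.2],[3,-0.8,6.5,0,-2.5],[3,-1.3,10.5,0,-3.7],[3,-1.8,14.5,0,-5],[3,-2.2,19,0,-6.2]],
  ],
)

```text
t: 9.25
tool_pos: [0.584, -0.0848, 0.1775]
tool_rot: [-3.135, 0.196, 0.004]
contact_force: [0.0, -0.4, -1.2]
opening: 0.0367
grip_force: 35.8
```

servo_tool(
  increments=[
    [[3,-0.8,3.7,0,-1.2],[3,-0.8,3.7,0,-1.2]],
  ],
)

```text
t: 9.45
tool_pos: [0.5709, -0.1232, 0.1776]
tool_rot: [3.136, -0.174, -0.005]
contact_force: [0.4, 0.1, -0.3]
opening: 0.0362
grip_force: 35.8
```

servo_tool(
  increments=[
    [[3,-1.0,2.8,0.3,-3],[3,-2.3,6.5,0.9,-6],[3,-3.6,10.3,1.5,-9],[3,-4.9,14,2.4,-12],[3,-5.8,16.3,3,-15]],
  ],
)

```text
t: 9.95
tool_pos: [0.4967, -0.2766, 0.1474]
tool_rot: [-3.13, -0.246, 0.003]
contact_force: [0.4, 0.3, -1.5]
opening: 0.0363
grip_force: 35.8
```

servo_tool(
  increments=[
    [[3,0,0,0.5,0],[3,0,0,3,0],[3,0,0,6,0],[3,0,0,8.0,0],[3,0,0,8.0,0]],
  ],
)

```text
t: 10.45
tool_pos: [0.496, -0.2726, 0.0646]
tool_rot: [-3.125, -0.245, 0.01]
contact_force: [-0.0, 1.3, -1.0]
opening: 0.036
grip_force: 35.8
```

Run:
```python
from h import *
p,y,o=pose();print(p,y,o['opening'],o['grip_force'],o['contact_force'])
```

```text
[ 0.49599302 -0.27255201  0.06457989] 8.966445273641538 0.03603584418904606 35.8149152866099 [-0.02026276  1.34583984 -0.95015749]
```

servo_tool(
  increments=[
    [[3,0,0,0.1,0],[3,0,0,0.2,0],[3,0,0,0.3,0],[3,0,0,0.3,0]],
  ],
)

```text
t: 10.85
tool_pos: [0.4989, -0.2763, 0.0674]
tool_rot: [3.131, 0.245, 0.002]
contact_force: [0.6, 0.3, -0.6]
opening: 0.0363
grip_force: 35.8
```

servo_tool(
  increments=[
    [[3,0,0,0.1,0],[3,0,0,0.2,0],[3,0,0,0.2,0],[3,0,0,0.2,0]],
  ],
)

```text
t: 11.25
tool_pos: [0.4981, -0.276, 0.0642]
tool_rot: [-3.132, -0.244, 0.0]
contact_force: [-0.0, -0.0, -0.5]
opening: 0.0365
grip_force: 35.8
```

servo_tool(
  increments=[
    [[3,0,0,0.1,0],[3,0,0,0.2,0],[3,0,0,0.3,0],[3,0,0,0.3,0]],
  ],
)

```text
t: 11.65
tool_pos: [0.4981, -0.2759, 0.061]
tool_rot: [-3.132, -0.245, 0.001]
contact_force: [-0.7, -0.2, -0.1]
opening: 0.0364
grip_force: 35.8
```

servo_tool(
  increments=[
    [[3,0,0,0.1,0],[3,0,0,0.1,0],[3,0,0,0.1,0]],
  ],
)

```text
t: 11.95
tool_pos: [0.4982, -0.2759, 0.0603]
tool_rot: [-3.132, -0.245, 0.0]
contact_force: [0.0, 1.0, -0.1]
opening: 0.0364
grip_force: 35.8
```

servo_tool(
  increments=[
    [[3,0,0,0.1,0],[3,0,0,0.1,0],[3,0,0,0.1,0]],
  ],
)

```text
t: 12.25
tool_pos: [0.4984, -0.2761, 0.0596]
tool_rot: [3.132, 0.245, 0.001]
contact_force: [-0.3, -0.0, 0.5]
opening: 0.0364
grip_force: 36.0
```

servo_tool(
  increments=[
    [[3,0,0,0.1,0],[3,0,0,0.1,0],[3,0,0,0.1,0]],
  ],
)

```text
t: 12.55
tool_pos: [0.4987, -0.2761, 0.0595]
tool_rot: [3.132, 0.245, 0.001]
contact_force: [-1.3, 2.6, 7.2]
opening: 0.0366
grip_force: 36.6
```

servo_tool(
  increments=[
    [[4.5,0,0,0,0],[6,0,0,0,0],[6,0,0,-1,0],[6,0,0,-5,0],[6,0,0,-10,0]],
  ],
)

```text
t: 13.05
tool_pos: [0.4965, -0.2748, 0.1569]
tool_rot: [-3.128, -0.244, 0.007]
contact_force: [-0.0, 0.0, 0.2]
opening: 0.0604
grip_force: 0.0
```

servo_tool(
  increments=[
    [[7,0,0,-2,0],[7,0,0,-2,0]],
  ],
)

```text
t: 13.25
tool_pos: [0.5006, -0.2777, 0.1842]
tool_rot: [3.126, 0.244, 0.012]
contact_force: [-0.0, 0.8, -0.4]
opening: 0.0699
grip_force: 0.0
```

Run:
```python
from h import *
p,y,o=pose();print(p,y,o['opening'],o['contact_force'])
plan(p,y,[(.6185,-.034,.14,-13.5,.04),(.6185,-.034,.055,-13.5,.03)])
```

```text
[ 0.50055443 -0.27765047  0.18424766] 8.939247051266397 0.06988366836945509 [-0.03440318  0.77270632 -0.42737778]
-> (0.6185, -0.034, 0.14, -13.5, 0.04)
 rows 5 per row [ 2.21 -3.18  0.63  3.21] total [ 11.03 -15.88   3.16  16.03]
 rows 2 per row [ 1.24 -3.66  0.63  3.21] total [ 2.49 -7.32  1.26  6.41]
-> (0.6185, -0.034, 0.055, -13.5, 0.03)
 rows 3 per row [ 0.   -0.    2.83 -0.  ] total [ 0.  -0.   8.5 -0. ]
```

servo_tool(
  increments=[
    [[7,2.2,-3.2,0,3.2],[7,4.4,-6.4,0,6.4],[7,6.6,-9.5,0.8,9.6],[7,8.8,-12.7,2,12.8],[7,11,-15.9,3,16]],
  ],
)

```text
t: 13.75
tool_pos: [0.5817, -0.1001, 0.1464]
tool_rot: [-3.135, 0.197, 0.004]
contact_force: [-0.1, -0.1, 0.4]
opening: 0.0705
grip_force: 0.0
```

servo_tool(
  increments=[
    [[7,1.2,-3.7,0.6,3.2],[7,2.5,-7.3,1,6.4],[7,2.5,-7.3,1,6.4],[7,2.5,-7.3,1,6.4],[7,2.5,-7.3,1,6.4]],
  ],
)

```text
t: 14.25
tool_pos: [0.6153, -0.0331, 0.1376]
tool_rot: [3.12, -0.369, -0.002]
contact_force: [-0.1, -0.8, 0.5]
opening: 0.0703
grip_force: 0.0
```

Run:
```python
from h import *
import pickle
p,y,o=pose();print(p,y,o['opening'])
d=grab('wrist','pics/w4.png')
h=cv2.cvtColor(d['img'],cv2.COLOR_RGB2HSV);k=((h[...,0]<8)|(h[...,0]>172))&(h[...,1]>150)&(h[...,2]>60)
n,l,s,c=cv2.connectedComponentsWithStats(k.astype('uint8'));i=1+s[1:,4].argmax();print(s[i],c[i])
q=wpt(d,p,o['tool_rot'],*c[i],.062);print(q)
plan(p,y,[(q[0],q[1],.055,-13.5,.03)])
```

```text
[ 0.61527946 -0.03311599  0.13758128] -13.484281650511019 0.07029113517205454
[ 239  187   86   84 5577] [281.96933835 229.02079971]
[ 0.61991621 -0.03439248  0.062     ]
-> (np.float64(0.619916212793787), np.float64(-0.034392483601596996), 0.055, -13.5, 0.03)
 rows 3 per row [0.16 0.01 2.75 0.01] total [0.48 0.02 8.26 0.02]
```

View pics/w4.png

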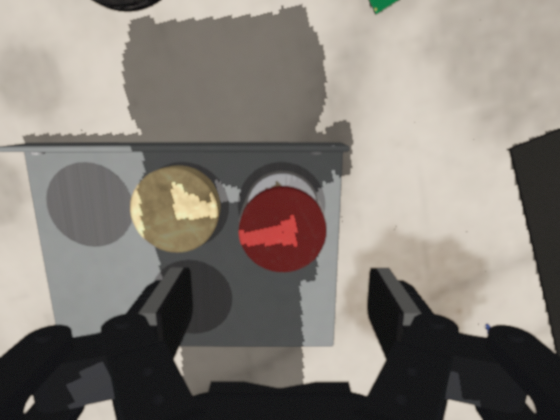

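The red lid is at (282,229), centred between the fingers. The tin is still on its mark at (175,209), and the left and front marks are empty.

servo_tool(
  increments=[
    [[7,0.3,0,1.5,0],[7,0.3,0,4,0],[7,0.3,0,6.5,0],[7,0.3,0,8.0,0],[7,0.3,0,8.2,0]],
  ],
)

```text
t: 14.8
tool_pos: [0.6166, -0.0334, 0.0529]
tool_rot: [-3.119, 0.37, 0.009]
contact_force: [0.2, -0.3, 0.0]
opening: 0.0701
grip_force: 0.0
```

servo_tool(
  increments=[
    [[4.4,0,0,0,0],[4.4,0,0,0,0],[4.4,0,0,0,0],[4.4,0,0,0,0],[4.4,0,0,0,0]],
  ],
  newtons=35,
)

```text
t: 15.3
tool_pos: [0.6196, -0.0332, 0.0573]
tool_rot: [3.12, -0.368, 0.003]
contact_force: [-0.1, 0.0, 2.0]
opening: 0.0492
grip_force: 36.5
```

servo_tool(
  increments=[
    [[4.4,0,0,-0.5,0],[4.4,0,0,-2,0],[4.4,0,0,-5,0],[4.4,0,0,-9,0],[4.4,0,0,-12,0]],
  ],
)

```text
t: 15.8
tool_pos: [0.6196, -0.0332, 0.18]
tool_rot: [3.12, -0.368, 0.005]
contact_force: [0.8, -1.0, 0.4]
opening: 0.0491
grip_force: 36.4
```

Run:
```python
from h import *
p,y,o=pose();print(p,y,o['opening'],o['grip_force'],o['contact_force'])
plan(p,y,[(.421,-.288,.15,9,.035)])
```

```text
[ 0.61957586 -0.03321568  0.18003317] -13.462174840797061 0.04907767247021021 36.425754216033965 [ 0.82175885 -1.03916471  0.44839826]
-> (0.421, -0.288, 0.15, 9, 0.035)
 rows 5 per row [-1.34  2.94  0.3  -2.25] total [ -6.69  14.7    1.5  -11.23]
 rows 5 per row [-1.89  2.62  0.3  -2.25] total [ -9.43  13.12   1.5  -11.23]
```

servo_tool(
  increments=[
    [[4.4,-1.0,2.2,0.2,-2],[4.4,-2.5,5.5,0.5,-4],[4.4,-4,8.5,0.8,-6.5],[4.4,-5.3,11.7,1.2,-9],[4.4,-6.7,14.7,1.5,-11.2]],
  ],
)

```text
t: 16.3
tool_pos: [0.5188, -0.1615, 0.1625]
tool_rot: [3.14, -0.059, 0.002]
contact_force: [-0.3, 0.1, -0.2]
opening: 0.049
grip_force: 36.4
```

servo_tool(
  increments=[
    [[4.4,-1.9,2.6,0,-2.2],[4.4,-3.8,5.2,0,-4.5],[4.4,-5.8,8,0,-6.7],[4.4,-7.8,10.8,0,-9],[4.4,-9.4,13.1,0.5,-11.2]],
  ],
)

```text
t: 16.8
tool_pos: [0.4199, -0.2894, 0.1584]
tool_rot: [3.129, 0.246, 0.003]
contact_force: [0.6, -0.1, -1.0]
opening: 0.0494
grip_force: 36.4
```

servo_tool(
  increments=[
    [[4.4,0,0,0.5,0],[4.4,0,0,3,0],[4.4,0,0,6,0],[4.4,0,0,7.5,0],[4.4,0,0,7.5,0]],
  ],
)

```text
t: 17.3
tool_pos: [0.4192, -0.2859, 0.079]
tool_rot: [-3.128, -0.245, 0.006]
contact_force: [0.6, 0.4, -0.8]
opening: 0.0492
grip_force: 36.5
```

servo_tool(
  increments=[
    [[4.4,0,0,0,0],[4.4,0,0,0,0],[4.4,0,0,0,0]],
  ],
)

```text
t: 17.6
tool_pos: [0.4214, -0.2884, 0.083]
tool_rot: [3.13, 0.245, 0.003]
contact_force: [-0.6, 0.1, -0.2]
opening: 0.0493
grip_force: 36.5
```

servo_tool(
  increments=[
    [[4.4,0,0,1,0],[4.4,0,0,2,0],[4.4,0,0,2.4,0],[4.4,0,0,2.4,0],[4.4,0,0,2.4,0]],
  ],
)

```text
t: 18.1
tool_pos: [0.4203, -0.2876, 0.057]
tool_rot: [-3.132, -0.245, 0.001]
contact_force: [0.7, -0.0, -0.6]
opening: 0.0492
grip_force: 36.5
```

servo_tool(
  increments=[
    [[4.4,0,0,0.1,0],[4.4,0,0,0.2,0],[4.4,0,0,0.3,0],[4.4,0,0,0.35,0],[4.4,0,0,0.35,0]],
  ],
)

```text
t: 18.6
tool_pos: [0.4206, -0.2878, 0.0552]
tool_rot: [-3.132, -0.245, 0.001]
contact_force: [-2.5, 2.9, 7.7]
opening: 0.0493
grip_force: 37.4
```

servo_tool(
  increments=[
    [[4.4,0,0,0.1,0],[4.4,0,0,0.1,0],[4.4,0,0,0.1,0]],
  ],
)

```text
t: 18.9
tool_pos: [0.4208, -0.288, 0.0552]
tool_rot: [-3.132, -0.245, 0.001]
contact_force: [-7.0, 5.1, 13.5]
opening: 0.0492
grip_force: 38.0
```

servo_tool(
  increments=[
    [[6,0,0,-0.1,0],[7,0,0,-0.2,0],[7,0,0,-1,0],[7,0,0,-5,0],[7,0,0,-10,0]],
  ],
)

```text
t: 19.4
tool_pos: [0.4187, -0.2861, 0.1513]
tool_rot: [-3.127, -0.244, 0.007]
contact_force: [0.1, -0.8, 0.3]
opening: 0.0699
grip_force: 0.0
```

Run:
```python
from h import *
p,y,o=pose();print(p,y,o['opening'],o['contact_force'])
d=grab('top','pics/t5.png')
cv2.imwrite('pics/c5.png',cv2.resize(d['img'][140:310,190:450,::-1],None,fx=3,fy=3))
plan((p[0],p[1],p[2]+.003),y,[(.6365,.0335,.12,-13.5,.045),(.6365,.0335,.05,-13.5,.03)])
```

```text
[ 0.41872603 -0.28614294  0.15128603] 8.930433635089019 0.06987976749204693 [ 0.14404398 -0.78810877  0.30535644]
-> (0.6365, 0.0335, 0.12, -13.5, 0.045)
 rows 5 per row [ 2.94 -3.13  0.38  2.49] total [ 14.71 -15.66   1.9   12.46]
 rows 4 per row [ 2.2  -3.69  0.38  2.49] total [  8.79 -14.78   1.52   9.97]
-> (0.6365, 0.0335, 0.05, -13.5, 0.03)
 rows 3 per row [0.   0.   2.33 0.  ] total [0. 0. 7. 0.]
```

View pics/c5.png

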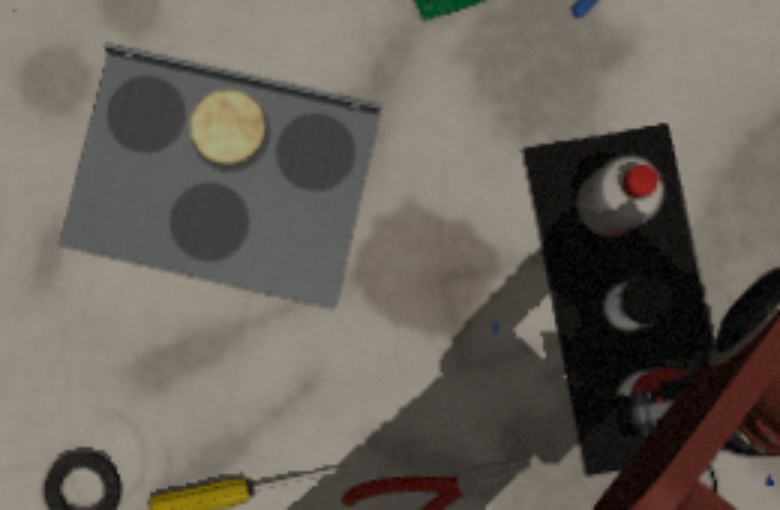

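The enlarged top view shows all three items upright on the mat (bottle, slim jar, red jar) and the tin at its place (228,127 in the crop). Now I'll move to the tin.

servo_tool(
  increments=[
    [[7,2.9,-3.1,0,2.5],[8,5.9,-6.3,0,5],[8.5,8.8,-9.4,0,7.5],[8.5,11.8,-12.5,0,10],[8.5,14.7,-15.7,1.5,12.5]],
  ],
)

```text
t: 19.95
tool_pos: [0.544, -0.1089, 0.1406]
tool_rot: [3.138, -0.101, 0.009]
contact_force: [1.4, -0.4, 0.0]
opening: 0.0851
grip_force: 0.0
```

servo_tool(
  increments=[
    [[8.5,2.2,-3.7,0.6,2.5],[8.5,4.4,-7.4,1,5],[8.5,6.6,-11.1,1.5,7.5],[8.5,8.8,-14.8,1.9,10],[8.5,8.8,-14.8,1.9,10]],
  ],
)

```text
t: 20.45
tool_pos: [0.64, 0.0365, 0.1184]
tool_rot: [-3.119, 0.365, -0.001]
contact_force: [-0.3, -1.0, -0.5]
opening: 0.085
grip_force: 0.0
```

servo_tool(
  increments=[
    [[8.5,0,0,0,0],[8.5,0,0,0,0],[8.5,0,0,0,0]],
  ],
)

```text
t: 20.75
tool_pos: [0.6379, 0.0313, 0.1191]
tool_rot: [3.119, -0.373, 0.0]
contact_force: [-0.6, 0.6, -0.4]
opening: 0.085
grip_force: 0.0
```

Run:
```python
from h import *
p,y,o=pose();print(p,y,o['opening'])
d=grab('wrist','pics/w6.png')
h=cv2.cvtColor(d['img'],cv2.COLOR_RGB2HSV);k=(h[...,0]>12)&(h[...,0]<35)&(h[...,1]>70);k[330:]=0
n,l,s,c=cv2.connectedComponentsWithStats(k.astype('uint8'));i=1+s[1:,4].argmax();x,yy,w,hh,_=s[i];print(s[i],c[i])
q=wpt(d,p,o['tool_rot'],x+w/2-.5,yy+hh/2-.5,.027);print(q)
plan(p,y,[(.5*q[0]+.318,.5*q[1]+.0167,.045,-13.5,.03)])
```

```text
[0.63791341 0.03133836 0.11907513] -13.64752859310304 0.08504148929814914
[ 231  181   94   93 5917] [277.81003887 228.55872909]
[0.63940863 0.03351608 0.027     ]
-> (np.float64(0.6377043128211285), np.float64(0.033458040501867445), 0.045, -13.5, 0.03)
 rows 3 per row [-0.02 -0.07  2.47 -0.05] total [-0.07 -0.2   7.41 -0.15]
```

View pics/w6.png

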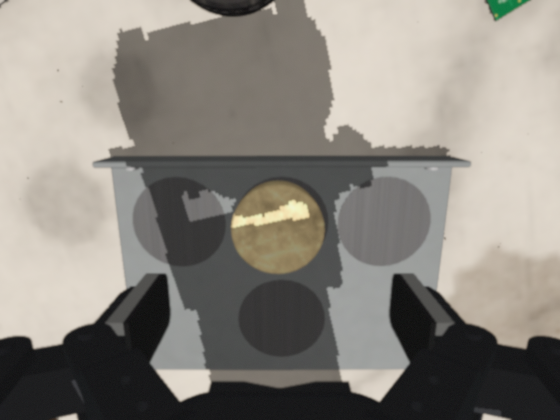

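The tin is at (278,227), centred between the open fingers with clear room on both sides.

servo_tool(
  increments=[
    [[8.5,0,-0.1,2,0],[8.5,0,-0.1,4.5,0],[8.5,0,-0.1,6.5,0],[8.5,0,-0.1,7,0],[8.5,0,-0.1,7,0]],
  ],
)

```text
t: 21.3
tool_pos: [0.6377, 0.0329, 0.0481]
tool_rot: [3.119, -0.373, -0.003]
contact_force: [0.2, -0.1, -0.5]
opening: 0.0849
grip_force: 0.0
```

servo_tool(
  increments=[
    [[8.5,0,0,0.5,0],[8.5,0,0,1,0],[8.5,0,0,1.5,0],[8.5,0,0,1.5,0],[8.5,0,0,1.5,0]],
  ],
)

```text
t: 21.8
tool_pos: [0.6385, 0.0335, 0.0338]
tool_rot: [3.12, -0.371, -0.0]
contact_force: [-0.4, -0.3, -1.3]
opening: 0.0853
grip_force: 0.0
```

servo_tool(
  increments=[
    [[8.5,0,0,0.2,0],[8.5,0,0,0.3,0],[7,0,0,0.3,0],[6.5,0,0,0.3,0],[5,0,0,0.3,0]],
  ],
  newtons=30,
)

```text
t: 22.3
tool_pos: [0.6389, 0.0335, 0.0313]
tool_rot: [-3.119, 0.371, -0.001]
contact_force: [1.3, -0.2, -0.3]
opening: 0.0557
grip_force: 31.9
```

servo_tool(
  increments=[
    [[5,0,0,0,0],[5,0,0,0,0],[5,0,0,0,0],[5,0,0,0,0]],
  ],
)

```text
t: 22.7
tool_pos: [0.6389, 0.0334, 0.0312]
tool_rot: [-3.119, 0.371, -0.001]
contact_force: [0.7, -0.7, 2.6]
opening: 0.0558
grip_force: 32.2
```

servo_tool(
  increments=[
    [[5,0,0,-0.5,0],[5,0,0,-2,0],[5,0,0,-5,0],[5,0,0,-9,0],[5,0,0,-9,0]],
  ],
)

```text
t: 23.2
tool_pos: [0.6428, 0.0333, 0.1292]
tool_rot: [-3.119, 0.371, -0.02]
contact_force: [0.9, 0.0, -0.3]
opening: 0.0555
grip_force: 32.0
```

Run:
```python
from h import *
import pickle
p,y,o=pose();print(p,y,o['opening'],o['grip_force'],o['contact_force'])
d=pickle.load(open('pics/top.png.pkl','rb'))
h=cv2.cvtColor(d['img'],cv2.COLOR_RGB2HSV)
# cork by ellipse fit on colour mask, both cameras
for n,box in (('top',(220,280,130,190)),('scene',(295,350,195,270))):
    d=pickle.load(open(f'pics/{n}.png.pkl','rb'));h=cv2.cvtColor(d['img'],cv2.COLOR_RGB2HSV)
    k=np.zeros(h.shape[:2],'uint8');a,b,c,e=box;k[a:b,c:e]=((h[a:b,c:e,1]>75)&(h[a:b,c:e,0]<25))*255
    k=cv2.morphologyEx(k,cv2.MORPH_CLOSE,np.ones((7,7)))
    cs=max(cv2.findContours(k,0,2)[0],key=cv2.contourArea);
    w=np.array([pt(d,*q[0],.006)[:2] for q in cs],dtype='f4');print(n,cv2.fitEllipse(w),cv2.minEnclosingCircle(w))
d=pickle.load(open('pics/w1.png.pkl','rb'))
plan(p,y,[(.486,.282,.13,-13.5,.04)])
```

```text
[0.64283285 0.03325778 0.12922065] -13.560236747658232 0.05545493842215447 32.02545762062073 [ 0.86733786  0.02002234 -0.31972609]
top ((0.4843212366104126, 0.2828834056854248), (0.08906999230384827, 0.08963184803724289), 77.84264373779297) ((0.4844305217266083, 0.28314411640167236), 0.045878246426582336)
scene ((0.48365965485572815, 0.28402286767959595), (0.08984417468309402, 0.0934029296040535), 32.06352996826172) ((0.4835990369319916, 0.2836998999118805), 0.047624677419662476)
-> (0.486, 0.282, 0.13, -13.5, 0.04)
 rows 5 per row [-2.63 -2.56 -0.01 -0.01] total [-13.17 -12.81  -0.05  -0.04]
 rows 3 per row [-2.63 -2.56 -0.01 -0.01] total [-7.9  -7.69 -0.03 -0.02]
```

servo_tool(
  increments=[
    [[5,-1.5,-1.5,0,0],[5,-4,-4,0,0],[5,-7,-7,0,0],[5,-10,-10,0,0],[5,-13,-13,0,0]],
  ],
)

```text
t: 23.7
tool_pos: [0.5401, 0.1919, 0.1198]
tool_rot: [3.119, -0.371, -0.004]
contact_force: [0.2, 0.0, -0.6]
opening: 0.0556
grip_force: 32.0
```

servo_tool(
  increments=[
    [[5,-3,-3,0.5,0],[5,-5.5,-5.6,1.5,0],[5,-7.2,-7.3,3,0],[5,-7.6,-7.7,4,0],[5,-7.6,-7.7,4,0]],
  ],
)

```text
t: 24.2
tool_pos: [0.4841, 0.283, 0.0781]
tool_rot: [3.117, -0.367, -0.007]
contact_force: [0.0, -0.1, -0.1]
opening: 0.0558
grip_force: 32.1
```

servo_tool(
  increments=[
    [[5,0,0,0.5,0],[5,0,0,1.5,0],[5,0,0,2,0],[5,0,0,2,0],[5,0,0,2,0]],
  ],
)

```text
t: 24.7
tool_pos: [0.4871, 0.2826, 0.0607]
tool_rot: [3.119, -0.372, -0.0]
contact_force: [-0.5, 0.4, -1.0]
opening: 0.0557
grip_force: 32.1
```

Run:
```python
from h import *
p,y,o=pose();print(p,y,o['opening'],o['grip_force'],o['contact_force'])
plan(p,y,[(.487,.283,.034,-13.5,.02)])
```

```text
[0.48707491 0.28260074 0.06068947] -13.614492653065822 0.05571562591256264 32.05197036266327 [-0.45719759  0.36303694 -1.00668656]
-> (0.487, 0.283, 0.034, -13.5, 0.02)
 rows 2 per row [-0.01 -0.02  1.33 -0.06] total [-0.02 -0.04  2.67 -0.11]
```

servo_tool(
  increments=[
    [[5,0,0,1,0],[5,0,0,2,0],[5,0,0,2.5,0],[5,0,0,2.6,0],[5,0,0,2.6,0]],
  ],
)

```text
t: 25.2
tool_pos: [0.4865, 0.283, 0.0343]
tool_rot: [3.119, -0.371, -0.001]
contact_force: [-0.3, 0.1, -0.2]
opening: 0.0553
grip_force: 32.1
```

servo_tool(
  increments=[
    [[5,0,0,0.1,0],[5,0,0,0.2,0],[5,0,0,0.3,0],[5,0,0,0.3,0]],
  ],
)

```text
t: 25.6
tool_pos: [0.4868, 0.283, 0.0318]
tool_rot: [-3.12, 0.371, -0.0]
contact_force: [-0.5, -0.2, -1.2]
opening: 0.0551
grip_force: 32.1
```

Run:
```python
from h import *
p,y,o=pose();print(p,y,o['contact_force'])
d=grab('scene','pics/s7.png');cv2.imwrite('pics/c7.png',cv2.resize(d['img'][230:380,130:330,::-1],None,fx=4,fy=4))
```

```text
[0.48682089 0.28302204 0.0318108 ] -13.567657286496743 [-0.54538395 -0.17892494 -1.20754302]
```

View pics/c7.png

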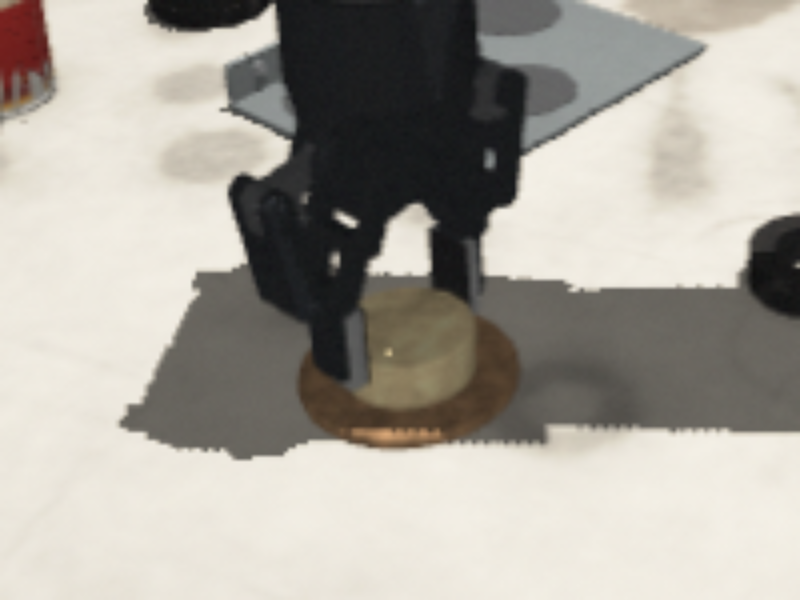

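The tin is held level over the cork, roughly centred: cork centre is ~(410,380) in the crop and tin ~(415,365). Lower the last bit, release, then check from the top.

servo_tool(
  increments=[
    [[5,0,0,0.1,0],[5,0,0,0.1,0],[5,0,0,0.1,0]],
  ],
)

```text
t: 25.95
tool_pos: [0.487, 0.2831, 0.0312]
tool_rot: [-3.119, 0.371, -0.001]
contact_force: [-1.9, -0.7, 2.3]
opening: 0.0557
grip_force: 32.3
```

servo_tool(
  increments=[
    [[6,0,0,0,0],[7,0,0,0,0],[8.4,0,0,0,0],[8.4,0,0,-1,0],[8.4,0,0,-5,0]],
  ],
)

```text
t: 26.45
tool_pos: [0.4833, 0.2815, 0.0769]
tool_rot: [3.115, -0.371, -0.014]
contact_force: [0.4, 0.1, -0.3]
opening: 0.0841
grip_force: 0.0
```

servo_tool(
  increments=[
    [[7,3,0,-4,0],[7,4,4,-6,0],[7,4,9,-7,0],[7,4,14,-7,0],[7,4,16,-7,0]],
  ],
)

```text
t: 26.95
tool_pos: [0.4878, 0.1153, 0.1521]
tool_rot: [3.119, -0.375, 0.003]
contact_force: [0.7, 1.0, -0.7]
opening: 0.0699
grip_force: 0.0
```

Run:
```python
from h import *
p,y,o=pose();print(p,y,o['opening'],o['contact_force'])
d=grab('top','pics/t8.png');cv2.imwrite('pics/c8.png',cv2.resize(d['img'][200:300,110:240,::-1],None,fx=6,fy=6,interpolation=cv2.INTER_CUBIC))
```

```text
[0.48776967 0.11534842 0.15209696] -13.698314051210057 0.06991378136017078 [ 0.73773909  1.04040518 -0.7396722 ]
```

View pics/c8.png

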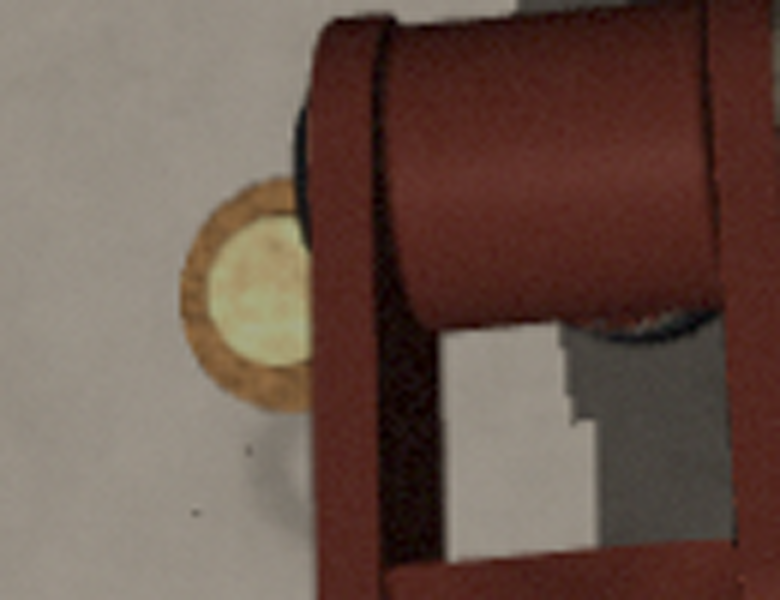

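Run:
```python
from h import *
import pickle
d=pickle.load(open('pics/t8.png.pkl','rb'))
print('cork',pt(d,159.3,248.7,.006),'tin',pt(d,156.6,247.9,.027))
p,y,o=pose()
plan(p,y,[(.421,-.288,.15,9,.045)])
```

```text
cork [0.48394435 0.28145486 0.006     ] tin [0.48428276 0.28272303 0.027     ]
-> (0.421, -0.288, 0.15, 9, 0.045)
 rows 5 per row [ 0.31  4.06  0.02 -2.28] total [  1.56  20.32   0.08 -11.38]
 rows 5 per row [-0.5   4.04  0.02 -2.28] total [ -2.48  20.22   0.08 -11.38]
```

The tin is within about 2 mm of the cork's middle. Now I'll return the red jar.

servo_tool(
  increments=[
    [[7,0.3,4.1,0,-2.3],[7,0.6,8.1,0,-4.5],[7,0.9,12.2,0,-6.8],[7,1.2,16.2,0,-9.1],[7,1.6,20.3,0,-11.4]],
  ],
)

```text
t: 27.5
tool_pos: [0.456, -0.084, 0.1517]
tool_rot: [3.141, -0.056, 0.002]
contact_force: [0.6, -0.1, 0.4]
opening: 0.0697
grip_force: 0.0
```

servo_tool(
  increments=[
    [[7,-0.5,4,0,-2.3],[7,-1,8.1,0,-4.5],[7,-1.5,12.1,0,-6.8],[7,-2,16.2,0,-9.1],[7,-2.5,20.2,0,-11.4]],
  ],
)

```text
t: 28.0
tool_pos: [0.4235, -0.2854, 0.1516]
tool_rot: [3.13, 0.255, 0.002]
contact_force: [0.6, -1.1, 0.4]
opening: 0.0703
grip_force: 0.0
```

servo_tool(
  increments=[
    [[7,0,0,0,0],[7,0,0,0,0],[7,0,0,0,0]],
  ],
)

```text
t: 28.3
tool_pos: [0.4238, -0.2829, 0.1509]
tool_rot: [-3.131, -0.254, -0.0]
contact_force: [-0.3, 0.2, 0.6]
opening: 0.07
grip_force: 0.0
```

Run:
```python
from h import *
p,y,o=pose();print(p,y,o['opening'])
plan(p,y,[(.4208,-.288,.0555,9,.03)])
```

```text
[ 0.42382079 -0.28291966  0.15087428] 9.27584015699438 0.06998046037938588
-> (0.4208, -0.288, 0.0555, 9, 0.03)
 rows 4 per row [-0.1   0.11  2.38  0.07] total [-0.38  0.45  9.54  0.28]
```

servo_tool(
  increments=[
    [[7,-0.4,0.4,2,0.3],[7,-0.4,0.4,5,0.3],[7,-0.4,0.4,8,0.3],[7,-0.4,0.4,9.3,0.3],[7,-0.4,0.4,9.4,0.3]],
  ],
)

```text
t: 28.8
tool_pos: [0.4193, -0.2863, 0.0548]
tool_rot: [-3.128, -0.247, 0.005]
contact_force: [-0.7, 0.8, -0.2]
opening: 0.0704
grip_force: 0.0
```

servo_tool(
  increments=[
    [[7,0,0,0,0],[4.4,0,0,0,0],[4.4,0,0,0,0],[4.4,0,0,0,0],[4.4,0,0,0,0]],
  ],
  newtons=35,
)

```text
t: 29.3
tool_pos: [0.4215, -0.2895, 0.0592]
tool_rot: [3.13, 0.244, 0.004]
contact_force: [0.3, 1.4, 6.5]
opening: 0.0483
grip_force: 36.1
```

servo_tool(
  increments=[
    [[4.4,0,0,0,0],[4.4,0,0,0,0]],
  ],
)

```text
t: 29.5
tool_pos: [0.4215, -0.2895, 0.0592]
tool_rot: [3.13, 0.244, 0.004]
contact_force: [-1.4, 1.3, 7.0]
opening: 0.0489
grip_force: 36.1
```

servo_tool(
  increments=[
    [[4.4,0,0,-0.5,0],[4.4,0,0,-2,0],[4.4,0,0,-5,0],[4.4,0,0,-9,0],[4.4,0,0,-12,0]],
  ],
)

```text
t: 30.0
tool_pos: [0.4205, -0.2889, 0.1802]
tool_rot: [3.13, 0.244, 0.003]
contact_force: [1.4, -0.2, 0.1]
opening: 0.0487
grip_force: 36.4
```

Run:
```python
from h import *
p,y,o=pose();print(p,y,o['opening'],o['grip_force'])
plan((.4208,-.288,.176),y,[(.6196,-.0332,.15,-13.5,.035)])
```

```text
[ 0.42052355 -0.28891842  0.18024774] 8.926534506932768 0.04871468452519944 36.36896656360477
-> (0.6196, -0.0332, 0.15, -13.5, 0.035)
 rows 5 per row [ 2.36 -2.21  0.26  2.24] total [ 11.8  -11.04   1.3   11.21]
 rows 5 per row [ 1.88 -2.63  0.26  2.24] total [  9.42 -13.13   1.3   11.21]
```

servo_tool(
  increments=[
    [[4.4,1.8,-1.7,0,2.2],[4.4,4.3,-4,0,4.5],[4.4,7,-6.3,0,6.7],[4.4,9.4,-8.7,0,9],[4.4,11.8,-11,0,11.2]],
  ],
)

```text
t: 30.5
tool_pos: [0.5204, -0.1604, 0.1781]
tool_rot: [3.14, -0.065, 0.002]
contact_force: [1.6, -0.2, -0.6]
opening: 0.0488
grip_force: 36.4
```

servo_tool(
  increments=[
    [[4.4,2,-2.8,0.5,2.2],[4.4,4,-5.6,1,4.5],[4.4,6,-8.4,2,6.7],[4.4,8,-11.2,2.5,9],[4.4,9.4,-13.1,3,11.2]],
  ],
)

```text
t: 31.0
tool_pos: [0.6198, -0.0326, 0.1476]
tool_rot: [-3.12, 0.369, -0.001]
contact_force: [-0.4, 0.2, 0.1]
opening: 0.0488
grip_force: 36.4
```

servo_tool(
  increments=[
    [[4.4,0,0,0.5,0],[4.4,0,0,2.5,0],[4.4,0,0,4.5,0],[4.4,0,0,6,0],[4.4,0,0,6,0]],
  ],
)

```text
t: 31.5
tool_pos: [0.6166, -0.0346, 0.0843]
tool_rot: [-3.12, 0.369, 0.008]
contact_force: [-0.3, 0.3, -0.8]
opening: 0.0486
grip_force: 36.4
```

servo_tool(
  increments=[
    [[4.4,0,0,0,0],[4.4,0,0,0,0],[4.4,0,0,0,0]],
  ],
)

```text
t: 31.8
tool_pos: [0.6196, -0.0346, 0.0883]
tool_rot: [3.12, -0.368, 0.004]
contact_force: [0.2, 0.5, -1.2]
opening: 0.0485
grip_force: 36.4
```

Run:
```python
from h import *
p,y,o=pose();print(p,y,o['opening'],o['grip_force'])
plan(p,y,[(.62,-.0335,.063,-13.5,.035)])
```

```text
[ 0.61962869 -0.03461338  0.0883177 ] -13.470480341479805 0.04854954782123241 36.39872695785016
-> (0.62, -0.0335, 0.063, -13.5, 0.035)
 rows 1 per row [ 0.01 -0.12  2.53  0.03] total [ 0.01 -0.12  2.53  0.03]
```

servo_tool(
  increments=[
    [[4.4,0,-0.1,1,0],[4.4,0,-0.1,2,0],[4.4,0,-0.1,2.4,0],[4.4,0,-0.1,2.5,0],[4.4,0,-0.1,2.5,0]],
  ],
)

```text
t: 32.3
tool_pos: [0.6188, -0.0332, 0.0614]
tool_rot: [-3.12, 0.368, 0.001]
contact_force: [0.3, 1.1, 2.4]
opening: 0.0487
grip_force: 36.7
```

servo_tool(
  increments=[
    [[4.4,0,0,0.1,0],[4.4,0,0,0.2,0],[4.4,0,0,0.2,0],[4.4,0,0,0.2,0]],
  ],
)

```text
t: 32.7
tool_pos: [0.6193, -0.0333, 0.0614]
tool_rot: [-3.12, 0.368, 0.001]
contact_force: [-6.0, 0.6, 9.7]
opening: 0.0487
grip_force: 37.5
```

servo_tool(
  increments=[
    [[4.4,0,0,0.1,0],[4.4,0,0,0.1,0],[4.4,0,0,0.1,0]],
  ],
)

```text
t: 33.0
tool_pos: [0.6195, -0.0333, 0.0615]
tool_rot: [3.12, -0.368, -0.0]
contact_force: [-7.1, 1.3, 14.5]
opening: 0.0488
grip_force: 38.0
```

servo_tool(
  increments=[
    [[4.9,0,0,-0.2,0],[6,0,0,-0.2,0],[7,0,0,-1,0],[7,0,0,-5,0],[7,0,0,-9,0]],
  ],
)

```text
t: 33.5
tool_pos: [0.6177, -0.0332, 0.148]
tool_rot: [-3.12, 0.368, 0.006]
contact_force: [0.5, -0.8, 0.7]
opening: 0.0699
grip_force: 0.0
```

servo_tool(
  increments=[
    [[6,0,0,-1,0],[6,0,0,-1,0],[6,0,0,-1,0]],
  ],
)

```text
t: 33.8
tool_pos: [0.6183, -0.0333, 0.1575]
tool_rot: [-3.12, 0.368, 0.003]
contact_force: [1.1, 0.1, -0.3]
opening: 0.0598
grip_force: 0.0
```

Run:
```python
from h import *
p,y,o=pose();print(p,y,o['opening'],o['grip_force'])
plan(p,y,[(.4985,-.276,.16,9,.045)])
```

```text
[ 0.61829673 -0.03325053  0.15751468] -13.468774528656215 0.059794046507881705 0.0
-> (0.4985, -0.276, 0.16, 9, 0.045)
 rows 5 per row [-0.86  3.77 -0.04 -3.21] total [ -4.28  18.86  -0.18 -16.05]
 rows 2 per row [-1.87  3.39 -0.04 -3.21] total [-3.73  6.77 -0.07 -6.42]
```

servo_tool(
  increments=[
    [[6,-0.9,3.8,0,-3.2],[6,-1.7,7.5,0,-6.4],[6,-2.6,11.3,0,-9.6],[6,-3.4,15.1,0,-12.8],[6,-4.3,18.9,0,-16]],
  ],
)

```text
t: 34.3
tool_pos: [0.531, -0.2076, 0.1558]
tool_rot: [-3.138, -0.073, 0.007]
contact_force: [0.4, 0.5, 0.7]
opening: 0.0603
grip_force: 0.0
```

servo_tool(
  increments=[
    [[6,-1.9,3.4,0,-3.2],[6,-3.7,6.8,0,-6.4],[6,-3.7,6.8,0,-6.4],[6,-3.7,6.8,0,-6.4],[6,-3.7,6.8,0,-6.4]],
  ],
)

```text
t: 34.8
tool_pos: [0.4988, -0.2755, 0.1571]
tool_rot: [-3.13, -0.245, 0.003]
contact_force: [0.1, -0.7, 0.1]
opening: 0.0599
grip_force: 0.0
```

servo_tool(
  increments=[
    [[6,0,0,1.5,0],[6,0,0,3,0],[6,0,0,4,0],[6,0,0,4,0],[6,0,0,4,0]],
  ],
)

```text
t: 35.3
tool_pos: [0.4991, -0.2763, 0.118]
tool_rot: [-3.131, -0.245, 0.002]
contact_force: [0.2, 0.1, -0.6]
opening: 0.0599
grip_force: 0.0
```

Run:
```python
from h import *
p,y,o=pose();print(p,y,o['opening'],o['grip_force'])
plan(p,y,[(.4985,-.276,.0595,9,.03)])
```

```text
[ 0.49905666 -0.27629024  0.11804014] 8.952389195941189 0.059850274606579004 0.0
-> (0.4985, -0.276, 0.0595, 9, 0.03)
 rows 2 per row [-0.03 -0.02  2.93 -0.02] total [-0.05 -0.04  5.85 -0.05]
```

servo_tool(
  increments=[
    [[6,0,0,1.5,0],[6,0,0,3.5,0],[6,0,0,5,0],[6,0,0,5.7,0],[6,0,0,5.7,0]],
  ],
)

```text
t: 35.8
tool_pos: [0.4984, -0.2761, 0.0602]
tool_rot: [-3.13, -0.244, 0.003]
contact_force: [-0.2, -0.2, 0.1]
opening: 0.0601
grip_force: 0.0
```

servo_tool(
  increments=[
    [[6,0,0,0,0],[3,0,0,0,0],[3,0,0,0,0],[3,0,0,0,0],[3,0,0,0,0]],
  ],
  newtons=35,
)

```text
t: 36.3
tool_pos: [0.5, -0.2771, 0.0631]
tool_rot: [3.131, 0.245, 0.003]
contact_force: [-0.8, 1.6, 5.6]
opening: 0.0364
grip_force: 34.9
```

servo_tool(
  increments=[
    [[3,0,0,0,0],[3,0,0,0,0]],
  ],
)

```text
t: 36.5
tool_pos: [0.5, -0.2771, 0.0631]
tool_rot: [3.131, 0.245, 0.002]
contact_force: [-1.6, 0.8, 5.7]
opening: 0.0363
grip_force: 35.0
```

servo_tool(
  increments=[
    [[3,0,0,-0.5,0],[3,0,0,-2,0],[3,0,0,-5,0],[3,0,0,-9,0],[3,0,0,-12,0]],
  ],
)

```text
t: 37.0
tool_pos: [0.4995, -0.277, 0.1848]
tool_rot: [3.131, 0.245, 0.003]
contact_force: [0.1, -0.4, -0.4]
opening: 0.0361
grip_force: 35.0
```

Run:
```python
from h import *
p,y,o=pose();print(p,y,o['opening'],o['grip_force'])
plan((.4988,-.2762,p[2]),y,[(.6525,.0970,.15,-13.5,.04)])
```

```text
[ 0.49949282 -0.27698996  0.18481013] 8.931951624123341 0.03605073968299042 35.01540927652968
-> (0.6525, 0.097, 0.15, -13.5, 0.04)
 rows 5 per row [ 1.91 -3.13  0.32  2.04] total [  9.54 -15.67   1.58  10.2 ]
 rows 5 per row [ 1.32 -3.42  0.32  2.04] total [  6.61 -17.11   1.58  10.2 ]
 rows 1 per row [ 0.7  -3.6   0.32  2.04] total [ 0.7  -3.6   0.32  2.04]
```

servo_tool(
  increments=[
    [[3,1.5,-2.4,0,2],[3,3.5,-5.6,0,4],[3,5.5,-9,0,6],[3,7.5,-12.3,0,8],[3,9.5,-15.7,0,10.2]],
  ],
)

```text
t: 37.5
tool_pos: [0.569, -0.1055, 0.1826]
tool_rot: [3.141, -0.038, 0.001]
contact_force: [0.8, -1.1, -0.6]
opening: 0.0367
grip_force: 35.0
```

servo_tool(
  increments=[
    [[3,1.3,-3.4,0,2],[3,2.6,-6.8,0,4],[3,4,-10.3,0.5,6],[3,5.3,-13.7,1.5,8],[3,6.7,-17.1,2,10.2]],
  ],
)

```text
t: 38.0
tool_pos: [0.6394, 0.064, 0.1617]
tool_rot: [3.125, -0.316, -0.001]
contact_force: [0.3, -0.1, -1.3]
opening: 0.0361
grip_force: 35.0
```

servo_tool(
  increments=[
    [[3,0.5,-2.5,0.5,2],[3,0.8,-3.6,2,2],[3,0.8,-3.6,4,2],[3,0.8,-3.6,6,2],[3,0.8,-3.6,6.5,2]],
  ],
)

```text
t: 38.5
tool_pos: [0.652, 0.0956, 0.0931]
tool_rot: [3.119, -0.368, -0.01]
contact_force: [-0.6, 0.7, -1.7]
opening: 0.0361
grip_force: 35.0
```

servo_tool(
  increments=[
    [[3,0,0,0,0],[3,0,0,0,0],[3,0,0,0,0]],
  ],
)

```text
t: 38.8
tool_pos: [0.6554, 0.096, 0.0985]
tool_rot: [-3.12, 0.369, -0.004]
contact_force: [0.7, 0.2, -1.2]
opening: 0.0365
grip_force: 35.0
```

Run:
```python
from h import *
p,y,o=pose();print(p,y,o['opening'],o['grip_force'])
plan(p,y,[(.6535,.0968,.067,-13.5,.04)])
```

```text
[0.65539304 0.09598054 0.09846637] -13.482832245116054 0.03654526317407346 35.031814315589145
-> (0.6535, 0.0968, 0.067, -13.5, 0.04)
 rows 1 per row [-0.2  -0.04  3.15  0.02] total [-0.2  -0.04  3.15  0.02]
```

servo_tool(
  increments=[
    [[3,-0.2,-0.1,1,0],[3,-0.2,-0.1,2,0],[3,-0.2,-0.1,2.8,0],[3,-0.2,-0.1,3,0],[3,-0.2,-0.1,3,0]],
  ],
)

```text
t: 39.3
tool_pos: [0.6524, 0.0977, 0.066]
tool_rot: [3.12, -0.368, -0.002]
contact_force: [-0.4, 0.8, -0.3]
opening: 0.0361
grip_force: 35.0
```

servo_tool(
  increments=[
    [[3,0,0,0.1,0],[3,0,0,0.2,0],[3,0,0,0.2,0],[3,0,0,0.2,0]],
  ],
)

```text
t: 39.7
tool_pos: [0.653, 0.0977, 0.0652]
tool_rot: [-3.12, 0.368, -0.001]
contact_force: [0.2, 0.2, 0.5]
opening: 0.0361
grip_force: 35.1
```

servo_tool(
  increments=[
    [[3,0,0,0.1,0],[3,0,0,0.1,0],[3,0,0,0.1,0]],
  ],
)

```text
t: 40.0
tool_pos: [0.6535, 0.0977, 0.0651]
tool_rot: [-3.12, 0.368, -0.002]
contact_force: [-1.0, -0.7, 4.9]
opening: 0.0366
grip_force: 35.4
```

Slim jar down. I'll release it and go for the bottle.

servo_tool(
  increments=[
    [[4.5,0,0,0,0],[5.5,0,0,0,0],[6,0,0,-1,0],[6,0,0,-5,0],[6,0,0,-9.5,0]],
  ],
)

```text
t: 40.5
tool_pos: [0.651, 0.0977, 0.1576]
tool_rot: [3.119, -0.368, -0.008]
contact_force: [1.2, 0.2, 0.6]
opening: 0.0597
grip_force: 0.0
```

servo_tool(
  increments=[
    [[4.5,0,0,-3,0],[4.5,0,0,-4,0],[4.5,0,0,-4,0],[4.5,0,0,-4,0]],
  ],
)

```text
t: 40.9
tool_pos: [0.6517, 0.0977, 0.1966]
tool_rot: [3.119, -0.368, -0.005]
contact_force: [0.1, 0.3, -0.4]
opening: 0.0453
grip_force: 0.0
```

Run:
```python
from h import *
p,y,o=pose();print(p,y,o['opening'],o['grip_force'])
plan(p,y,[(.5773,-.2638,.18,9,.045)])
```

```text
[0.65169677 0.09767875 0.19662467] -13.47090038117535 0.045261063747096285 0.0
-> (0.5773, -0.2638, 0.18, 9, 0.045)
 rows 5 per row [ 0.13  4.1   0.18 -2.5 ] total [  0.66  20.49   0.92 -12.48]
 rows 4 per row [-0.76  4.03  0.18 -2.5 ] total [-3.03 16.12  0.74 -9.99]
```

servo_tool(
  increments=[
    [[4.5,0.1,4.1,0,-2.5],[4.5,0.3,8.2,0,-5],[4.5,0.4,12.3,0,-7.5],[4.5,0.5,16.4,0,-10],[4.5,0.7,20.5,0,-12.5]],
  ],
)

```text
t: 41.4
tool_pos: [0.6097, -0.1042, 0.1952]
tool_rot: [-3.14, 0.023, 0.008]
contact_force: [0.9, -0.9, 0.7]
opening: 0.045
grip_force: 0.0
```

servo_tool(
  increments=[
    [[4.5,-0.8,4,0,-2.5],[4.5,-1.5,8,0,-5],[4.5,-2.3,12.1,0,-7.5],[4.5,-3,16.1,0.5,-10],[4.5,-3,16.1,0.5,-10]],
  ],
)

```text
t: 41.9
tool_pos: [0.5763, -0.2671, 0.1895]
tool_rot: [-3.13, -0.24, 0.009]
contact_force: [0.3, 0.7, -0.9]
opening: 0.0447
grip_force: 0.0
```

servo_tool(
  increments=[
    [[4,0,0,0.5,0],[4,0,0,0.5,0],[4,0,0,0.5,0]],
  ],
)

```text
t: 42.2
tool_pos: [0.579, -0.2621, 0.1875]
tool_rot: [-3.13, -0.25, 0.002]
contact_force: [-0.2, 0.0, 0.4]
opening: 0.0399
grip_force: 0.0
```

Run:
```python
from h import *
p,y,o=pose();print(p,y,o['opening'],o['grip_force'])
d=grab('wrist','pics/w9.png')
h=cv2.cvtColor(d['img'],cv2.COLOR_RGB2HSV);k=((h[...,0]<8)|(h[...,0]>172))&(h[...,1]>150)&(h[...,2]>60)
n,l,s,c=cv2.connectedComponentsWithStats(k.astype('uint8'));i=1+s[1:,4].argmax();print(s[i],c[i])
q=wpt(d,p,o['tool_rot'],*c[i],.118);print(q)
plan(p,y,[(.5773,-.2638,.120,9,.03)])
```

```text
[ 0.57897345 -0.26210188  0.18753084] 9.124491801076983 0.03992247251531146 0.0
[ 264  219   38   47 1429] [282.42687194 242.00559832]
[ 0.57876797 -0.26280336  0.118     ]
-> (0.5773, -0.2638, 0.12, 9, 0.03)
 rows 3 per row [-0.06  0.05  2.25  0.04] total [-0.19  0.14  6.75  0.12]
```

servo_tool(
  increments=[
    [[4,-0.1,0.1,1.5,0],[4,-0.1,0.1,3.5,0],[4,-0.1,0.1,5.5,0],[4,-0.1,0.1,6.5,0],[4,-0.1,0.1,6.6,0]],
  ],
)

```text
t: 42.75
tool_pos: [0.5771, -0.2638, 0.1202]
tool_rot: [-3.129, -0.248, 0.005]
contact_force: [0.4, 0.5, 0.0]
opening: 0.0401
grip_force: 0.0
```

servo_tool(
  increments=[
    [[4,0,0,0,0],[1.5,0,0,0,0],[1.5,0,0,0,0],[1.5,0,0,0,0],[1.5,0,0,0,0]],
  ],
  newtons=35,
)

```text
t: 43.25
tool_pos: [0.579, -0.2652, 0.1243]
tool_rot: [3.131, 0.247, 0.003]
contact_force: [0.5, 1.0, 4.2]
opening: 0.0211
grip_force: 34.7
```

servo_tool(
  increments=[
    [[1.5,0,0,0,0],[1.5,0,0,0,0]],
  ],
)

```text
t: 43.45
tool_pos: [0.579, -0.2653, 0.1244]
tool_rot: [3.131, 0.247, 0.003]
contact_force: [-0.3, 0.3, 5.0]
opening: 0.0213
grip_force: 34.8
```

servo_tool(
  increments=[
    [[1.5,0,0,-0.5,0],[1.5,0,0,-2,0],[1.5,0,0,-4,0],[1.5,0,0,-6,0],[1.5,0,0,-6,0]],
  ],
)

```text
t: 43.95
tool_pos: [0.58, -0.266, 0.1872]
tool_rot: [3.128, 0.247, 0.009]
contact_force: [-0.0, -0.0, -1.2]
opening: 0.0213
grip_force: 34.3
```

Run:
```python
from h import *
p,y,o=pose();print(p,y,o['opening'],o['grip_force'])
plan(p,y,[(.567,.0455,.17,-13.5,.035)])
```

```text
[ 0.57998667 -0.26598228  0.18722805] 9.031481760278577 0.021322093074153965 34.34325814247131
-> (0.567, 0.0455, 0.17, -13.5, 0.035)
 rows 5 per row [ 0.4  -3.44  0.19  2.5 ] total [  2.   -17.2    0.96  12.52]
 rows 4 per row [-0.35 -3.45  0.19  2.5 ] total [ -1.42 -13.78   0.77  10.01]
```

servo_tool(
  increments=[
    [[1.5,0.3,-2,-1,2],[1.5,0.8,-5.5,-2,4.5],[1.5,1.2,-9.5,-3,7],[1.5,1.6,-13.5,-3,10],[1.5,2,-17.2,-3,12.5]],
  ],
)

```text
t: 44.45
tool_pos: [0.5704, -0.0903, 0.2123]
tool_rot: [-3.14, 0.098, 0.001]
contact_force: [0.7, 0.9, -1.4]
opening: 0.0215
grip_force: 34.4
```

servo_tool(
  increments=[
    [[1.5,-0.3,-3.5,0,2.5],[1.5,-0.6,-7,0,5],[1.5,-1,-10.5,0,7.5],[1.5,-1.2,-13,0,10],[1.5,-1.2,-13.8,0,10]],
  ],
)

```text
t: 44.95
tool_pos: [0.5665, 0.0488, 0.2117]
tool_rot: [-3.12, 0.364, 0.003]
contact_force: [-0.1, -1.0, -1.3]
opening: 0.0213
grip_force: 34.5
```

servo_tool(
  increments=[
    [[1.5,0,0,0.5,0],[1.5,0,0,2.5,0],[1.5,0,0,4.5,0],[1.5,0,0,5.5,0],[1.5,0,0,5.5,0]],
  ],
)

```text
t: 45.45
tool_pos: [0.5659, 0.0456, 0.1552]
tool_rot: [3.119, -0.37, -0.007]
contact_force: [0.3, 0.7, -0.5]
opening: 0.0212
grip_force: 34.5
```

servo_tool(
  increments=[
    [[1.5,0,0,0,0],[1.5,0,0,0,0],[1.5,0,0,0,0]],
  ],
)

```text
t: 45.75
tool_pos: [0.5681, 0.0464, 0.1591]
tool_rot: [-3.12, 0.369, -0.003]
contact_force: [-0.4, -0.0, -1.5]
opening: 0.0214
grip_force: 34.5
```

Run:
```python
from h import *
p,y,o=pose();print(p,y,o['opening'],o['grip_force'])
plan(p,y,[(.5688,.045,.1285,-13.5,.035)])
```

```text
[0.56814765 0.04642609 0.15913269] -13.473553018692233 0.0213999111198656 34.478521943092346
-> (0.5688, 0.045, 0.1285, -13.5, 0.035)
 rows 1 per row [0.1  0.12 3.06 0.03] total [0.1  0.12 3.06 0.03]
```

servo_tool(
  increments=[
    [[1.5,0.1,0.1,1,0],[1.5,0.1,0.1,2,0],[1.5,0.1,0.1,2.8,0],[1.5,0.1,0.1,3,0],[1.5,0.1,0.1,3,0]],
  ],
)

```text
t: 46.25
tool_pos: [0.5678, 0.0455, 0.1271]
tool_rot: [3.12, -0.368, -0.002]
contact_force: [-0.3, 0.2, -0.6]
opening: 0.0213
grip_force: 34.5
```

servo_tool(
  increments=[
    [[1.5,0,0,0.1,0],[1.5,0,0,0.2,0],[1.5,0,0,0.2,0],[1.5,0,0,0.2,0]],
  ],
)

```text
t: 46.65
tool_pos: [0.5685, 0.0454, 0.1264]
tool_rot: [-3.12, 0.368, -0.002]
contact_force: [0.7, 0.4, 0.7]
opening: 0.0212
grip_force: 34.7
```

servo_tool(
  increments=[
    [[1.5,0,0,0.1,0],[1.5,0,0,0.1,0],[1.5,0,0,0.1,0]],
  ],
)

```text
t: 46.95
tool_pos: [0.569, 0.0454, 0.1263]
tool_rot: [-3.12, 0.368, -0.003]
contact_force: [-1.1, -0.0, 5.4]
opening: 0.0212
grip_force: 35.1
```

The bottle is down. I'll release it, rise, swing away and check from the top.

servo_tool(
  increments=[
    [[3,0,0,0,0],[4.5,0,0,0,0],[4.5,0,0,-1,0],[4.5,0,0,-5,0],[4.5,0,0,-9,0]],
  ],
)

```text
t: 47.45
tool_pos: [0.5671, 0.0454, 0.2148]
tool_rot: [3.12, -0.368, -0.005]
contact_force: [0.7, -0.2, 0.8]
opening: 0.045
grip_force: 0.0
```

servo_tool(
  increments=[
    [[4.5,0,4,-2,-2],[4.5,0,8,-2,-4],[4.5,0,12,-2,-6],[4.5,0,16,-2,-8],[4.5,0,20,-2,-10]],
  ],
)

```text
t: 47.95
tool_pos: [0.521, -0.1505, 0.2356]
tool_rot: [3.14, -0.092, 0.001]
contact_force: [0.3, -0.4, 0.3]
opening: 0.0453
grip_force: 0.0
```

servo_tool(
  increments=[
    [[4.5,-1,4,0,0],[4.5,-2,8,0,0],[4.5,-3,12,0,0],[4.5,-3,12,0,0],[4.5,-3,12,0,0]],
  ],
)

```text
t: 48.45
tool_pos: [0.4841, -0.2676, 0.2351]
tool_rot: [-3.14, 0.098, -0.0]
contact_force: [1.1, -0.0, -0.4]
opening: 0.0448
grip_force: 0.0
```

Run:
```python
from h import *
d=grab('top','pics/t10.png')
a=cv2.imread('pics/top.png')[140:290,125:330];b=d['img'][140:290,125:330,::-1]
cv2.imwrite('pics/c10.png',np.vstack([cv2.resize(q,None,fx=2,fy=2,interpolation=cv2.INTER_CUBIC) for q in (a,b)]))
o=cv2.imread('pics/top.png')[:,:,::-1];n=d['img']
for nm,(r0,r1,c0,c1) in dict(bottle=(193,225,245,275),red=(172,203,280,312)).items():
    for I in (o,n):
        h=cv2.cvtColor(np.ascontiguousarray(I[r0:r1,c0:c1]),cv2.COLOR_RGB2HSV);k=((h[...,0]<8)|(h[...,0]>172))&(h[...,1]>130);v,u=np.nonzero(k);print(nm,len(u),u.mean()+c0,v.mean()+r0)
for I in (o,n):
    k=I[160:188,222:252].max(2)<60;v,u=np.nonzero(k);print('slim',len(u),u.mean()+222,v.mean()+160)
```

```text
bottle 90 258.4222222222222 205.9111111111111
bottle 89 257.29213483146066 205.93258426966293
red 383 295.44125326370755 186.26892950391644
red 374 294.3235294117647 186.1283422459893
slim 283 236.89752650176678 172.18021201413427
slim 242 235.21074380165288 171.40495867768595
```

View pics/c10.png

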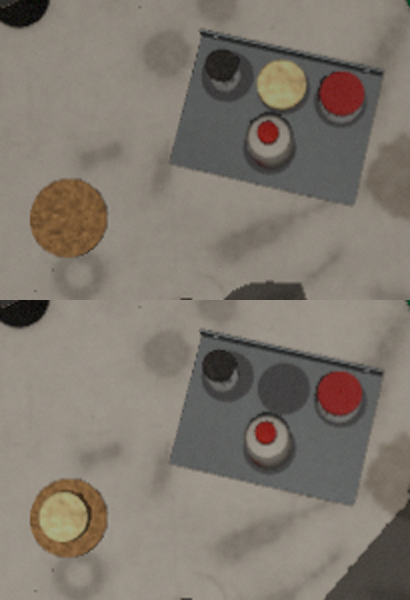

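Before and after pictures match: all three items are upright within 1–2 px (2–4 mm) of their original spots. The tin is on the cork, and its small leftward offset is explained by parallax.

```bash
python3 -c "
from station import ctrl
print(ctrl.finish_job())"
```

```text
the job is handed in; nothing more can be done
None
```

The job is handed in, verdict not shown: by my camera checks the tin is within about 2 mm of the cork's middle, and the bottle and both jars are upright on the tray within about 4 mm of where they stood.

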